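# Finish tapping the jacking hole of a seal gland

## Robot

A 7-joint arm with a two-finger parallel gripper is mounted at the origin on the work surface. World frame = base frame: x ahead of the robot, y to its left, z up, the work surface at z = 0. Lengths are in mm, angles in rad, forces in N, time in s.
With the tool pointing down it reaches from about 350 to 900 mm from the base axis. Payload 7.2 kg.
Tool frame: the origin (TCP) lies midway between the tips of the shut fingers; the grasp point (between the pads) lies 19 mm behind it; z points along the fingers, y is the direction in which the jaws open and shut (so a half turn about z gives the same grasp; the last joint's range is limited). The gripper opens to 85 mm and grips with 20 to 120 N. Pads are 22 mm wide; open, the fingers measure 114 mm over their backs; the gripper's body (76 mm by 85 mm) begins 54 mm behind the grasp point. The pads swing forward as they close: fully open they stand 13 mm farther back than shut.
Start: joints at [-1.234, 0.411, -0.013, 1.596, 0.006, 1.134, -0.082], TCP at [246.156, 574.487, 231.297] pointing down, gripper open.
Joint ranges: [-2.95, 2.95], [-0.29, 1.99], [-1.47, 1.44], [0.14, 2.54], [-1.03, 4.17], [0.13, 1.85], [-2.86, 2.86]. Speed limits (rad/s): [2.39, 2.39, 3.01, 3.01, 3.14, 3.14, 3.14].

## Interface

Orientations are given as a rotation vector (axis times angle).
In Python, from rig import env gives the robot as it stands. The module is installed in compiled form; this text tells all that it offers.
- The arm moves only by the tool servo_tool, never from a script. Its argument "motion" is a list of rows, each an object of numbers: "dx", "dy", "dz": the shift along the tool's x, y, z in mm; "roll": the turn about the tool's z in degrees; "fingers": the opening, from 0 (shut) to 1 (fully open). In form: [{"dx": .., "dy": .., "dz": .., "roll": .., "fingers": ..}, ...]. A call has 1 to 20 rows; each row shifts and turns the commanded pose from where the row before left it, along the tool's axes as they then stand; what a row does not reach is not made up. A row lasts 1/12 s, in which the tool goes at most 41.7 mm and 7.16 degrees, less where a joint would pass 70% of its speed; a pose out of reach is approached as far as the arm can. A call is refused whole if a number of a shift passes 41.7 or a number of a turn 7.16, either way. A call with a gripper value outside its range is refused whole. The fingers move at their own pace and stop on an object; "force" is the grip in N (left out, the last holds). Time passes only in rows, so rows that do not move let the fingers close. It gives the time, the measured TCP pose, the force and the opening at its end, in the units of the state.
- env.observe(): the state, without advancing time (a new reading comes with each control period).
- env.read_camera(name): name is "scene" or "top"; returns the picture (420x560x3 uint8, red, green, blue); there is no depth.
- env.get_calibration(name): a dict with "K" (3x3 intrinsics, pixels), "origin" and "attitude" of the camera in the world. Camera axes: x right, y up, looking along -z (the intrinsics and any distortion apply to the point x, -y, -z); pixel columns grow to the right and rows downward; lengths in mm; the calibration is good to about 2 mm. A picture is of the moment at which its call begins. get_calibration takes no time and is no camera call.
- env.close_job(): hands the job in, once; it reports no verdict.
Trained networks look in the newest picture that a camera, given by its name, has taken for a name from the list of things; names that differ only in an ending like _2 or _b are one class to them, and where a whole thing is asked for, a point or a joint stands for the part that bears it (a point fixed in the world has none). Each returns a list of dicts, best first, with "score" (0 to 1); they miss things now and then, are a little off and sometimes report something else, mostly with a low value. They report only what shows in the picture. A call takes as long as a camera call.
- env.regions_of(camera, query): "region" (420x560 bool, what is visible of it) and "bbox" ([left, top, right, bottom] in pixels, round what is visible of it).
The state is a dict: "time": time; "qpos": joint angles; "joint_velocities": joint speeds; "effort": joint torques, N m; "position": TCP position; "orientation": TCP orientation; "ft_force": force on the tool from outside, world axes, zero at the start; "ft_torque": the same for the moment, N m; "width": finger opening in mm.
Only numpy, scipy, OpenCV 4.12 (cv2) and the standard library are available. Lean on these libraries where they do the work, as an engineer would, in place of code of your own. Each camera call takes 0.05 s, during which the arm holds its last target.

## Task

On the tapping fixture, turn the steel seal gland round on its stud until the flush port on its rim faces the fixture's pointer, so that the tap stands over the chip slot. Then finish tapping with the T-handle: half a turn clockwise, a quarter turn back, and again like this, until the stop collar sits down on the gland, which is about one full turn below where it starts. Leave the port facing the pointer, let go of everything, and do not disturb the things around the fixture.

Things in the scene. Friction and masses are not known exactly. Their poses are not given: they have to be found in the camera images.
- fixture: tapping fixture, fixed, elsewhere and turned otherwise in each episode: grey steel plate 230 x 230 x 16 mm on the bench with a round pad (top 30 mm above the bench) that carries the gland, and in its middle a stud with washer and nut (top 85 mm above the bench) that holds the gland down. Origin: on the bench below the stud. x points level from stud to pointer, z up
- mark (a point): tip of the fixture's index pointer, a small dark steel post 16 mm wide and 54 mm high at the plate's edge whose nose points level at the stud. This point lies 97 mm from the stud's axis, 50 mm above the bench. Axes as those of the fixture
- gland_center (a point): centre of the seal gland's upper face, on the stud's axis, 54 mm above the bench. The gland is a bright steel disc of radius 66 mm, 24 mm thick, lying flat on the pad, with four lugs and a port boss on its rim. Its x axis points level to the flush port, z up. The tap stands opposite the port, 45 mm from the stud's axis
- gland_lug (a point): one of the gland's four equal lugs, which stick out level at 45, 135, 225 and 315 degrees counter-clockwise (from above) from the port; this is the one at 45. Each is a short fork 36 mm wide with parallel radial sides, from 30 to 52 mm above the bench, reaching to radius 93 mm, with a 14 mm slot open at its end. Point: 82 mm from the stud's axis, 41 mm above the bench
- gland_port (a point): centre of the flat outer face of the gland's flush-port boss, a block 36 mm wide and 24 mm high on the rim with a dark round hole 15 mm wide in its face; 76 mm from the stud's axis, 42 mm above the bench. It faces the pointer when it lies on the line from the stud to the pointer
- gland (a joint): angle of the gland about the stud (rad), counter-clockwise from above positive: 0 when the port faces the pointer, 0.5 to 1.3 at the start, range -0.8 to 1.7. It turns stiffly (about 0.9 N m: some 11 N pushed at a lug), stays where it is left, and cannot lift or shift
- tap (a joint): turn of the tap into the gland (rad, clockwise from above positive, relative to the gland): 0 to 0.3 at the start; at 6.2 the stop collar (ring 29 mm wide on the tap) meets the gland's face and the tap stops dead. It sinks 2 mm a turn, so the collar starts about 2 mm above the face. Friction about 0.25 N m; stays where it is left; can be backed to -1.6
- tap_head (a point): centre of the steel block atop the T-handle wrench fixed on the tap, on the tap's vertical axis, 163 mm above the bench at first. Block: 24 mm wide (y), 30 long (x), 34 high, to be gripped across the 24 mm from above; below it a neck 20 mm wide, 12 high, then the 25 mm chuck. x runs along the level T-bar, 9 mm thick, ends 57 mm either side; z up. Tap and wrench ride on the gland
- carton: brown cardboard carton, 120 x 150 x 55 mm, origin at the centre of its underside; leave alone
- tub: white plastic tub with lid, 98 mm wide, 92 mm high, origin at the centre of its underside; leave alone
- bottle: white plastic bottle with a yellow cap, 64 mm wide, 170 mm high, origin at the centre of its underside; leave alone
- sleeve: plain steel sleeve ring, 80 mm wide, 45 mm high, origin at the centre of its underside; leave alone

How it is judged:
By the outcome, as a careful person would: the job done as asked, in the order asked, and still so for the second after the job is handed in, with the robot touching nothing.
It also fails if it takes over 72 s, if anything falls off the work surface, if the arm or the gripper's body presses on something with over 40 N, if the wrist force passes 120 N, or if a joint passes its speed limit or range.

## Working session

There is one attempt and no reset: what is moved stays moved. The work goes in short steps, Python scripts to look and compute and a tool call to move; the robot and the scene stay as the last step left them, time stands still between calls to the robot, and variables do not carry over. Pictures are saved under pics/ and viewed, and the job is handed in when it is done.

Besides the shell and the picture viewer there is one more tool, called by a JSON object that holds its "name" and its "arguments". servo_tool: Moves the arm, as the interface text tells. Its arguments: {"type":"object","properties":{"motion":{"type":"array"},"force":{"type":"number"}},"required":["motion"]}

```bash
mkdir -p pics
cat > h.py <<'E'
import numpy as np, cv2
from rig import env
from scipy.spatial.transform import Rotation as R
def cal(n):
    c=env.get_calibration(n); return c
def Rm(c):
    a=np.array(c['attitude'],float)
    return a if a.shape==(3,3) else R.from_rotvec(a).as_matrix()
def proj(n,P):
    c=cal(n);P=np.atleast_2d(np.array(P,float))
    p=(P-np.array(c['origin']))@Rm(c); p=p*[1,-1,-1]
    q=p@np.array(c['K']).T; return q[:,:2]/q[:,2:]
def unproj(n,uv,z):
    c=cal(n); uv=np.atleast_2d(np.array(uv,float))
    d=np.c_[uv,np.ones(len(uv))]@np.linalg.inv(np.array(c['K'])).T
    d=(d*[1,-1,-1])@Rm(c).T; o=np.array(c['origin'])
    t=(z-o[2])/d[:,2]; return o+d*t[:,None]
def save(n,name):
    im=env.read_camera(n); cv2.imwrite('pics/'+name,im[:,:,::-1]); return im
E
python3 - <<'E'
from h import *
for n in ['scene','top']:
    print(env.get_calibration(n)); save(n,n+'0.png')
print(env.observe())
for q in ['gland_port','mark','tap_head','gland','fixture','gland_lug']:
  for n in ['scene','top']:
    r=env.regions_of(n,q)
    print(q,n,[(round(x['score'],2),np.round(x['bbox']).tolist(),int(x['region'].sum())) for x in r])
E
```

```text
{'K': array([[394.0596819 ,   0.        , 284.5115218 ],
       [  0.        , 394.0596819 , 210.69354029],
       [  0.        ,   0.        ,   1.        ]]), 'origin': array([988.13645012, 243.69464523, 956.44327778]), 'attitude': array([0.3115744 , 0.55406594, 2.0383672 ])}
{'K': array([[434.04036572,   0.        , 276.13316372],
       [  0.        , 434.04036572, 204.53692379],
       [  0.        ,   0.        ,   1.        ]]), 'origin': array([ 501.83116942,    1.87880579, 1131.53551217]), 'attitude': array([ 0.03840971, -0.04568198, -1.55353586])}
{'time': 0.1, 'qpos': array([-1.234181  ,  0.41179351, -0.01274652,  1.59696898,  0.00557364,
        1.13430196, -0.08218753]), 'joint_velocities': array([ 0.00058067, -0.00132684,  0.00093156, -0.00116399,  0.00033376,
        0.00118193,  0.00050879]), 'effort': array([ 2.74138351e-03, -6.01823616e+01,  6.84315339e-01, -3.00089157e+01,
        1.40461288e-02,  6.45370004e-03,  1.14776839e-05]), 'position': array([245.98634617, 574.06515451, 230.54988847]), 'orientation': array([-6.31415860e-01, -3.07725437e+00,  2.22890129e-03]
[... 319 characters left out ...]
.54, [378.0, 146.0, 414.0, 181.0], 672)]
mark scene [(0.7, [198.0, 154.0, 314.0, 272.0], 6326)]
mark top []
tap_head scene [(0.9, [241.0, 153.0, 258.0, 198.0], 411)]
tap_head top [(0.59, [321.0, 189.0, 344.0, 238.0], 336), (0.49, [375.0, 148.0, 413.0, 182.0], 675)]
gland scene [(0.81, [224.0, 152.0, 285.0, 241.0], 2315), (0.41, [351.0, 309.0, 433.0, 389.0], 4370)]
gland top [(0.6, [276.0, 165.0, 351.0, 235.0], 2767)]
fixture scene [(0.71, [198.0, 151.0, 313.0, 272.0], 6443)]
fixture top [(0.93, [266.0, 151.0, 360.0, 249.0], 7921)]
gland_lug scene [(0.64, [226.0, 148.0, 287.0, 244.0], 2499), (0.54, [406.0, 251.0, 456.0, 302.0], 1827)]
gland_lug top [(0.65, [279.0, 163.0, 351.0, 235.0], 2671)]
```

View pics/scene0.png

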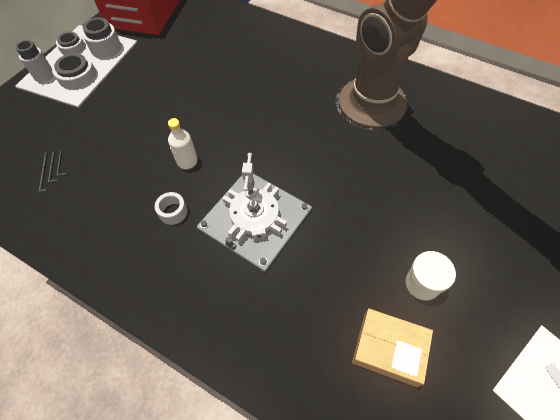

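View pics/top0.png

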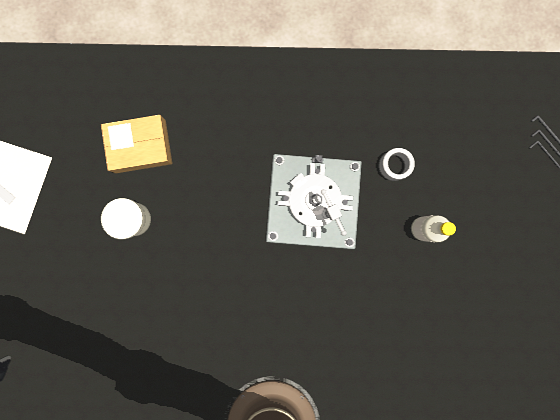

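Run:
```python
import cv2
t=cv2.imread('pics/top0.png')[140:260,255:370]; s=cv2.imread('pics/scene0.png')[140:285,190:320]
cv2.imwrite('pics/topz0.png',cv2.resize(t,None,fx=5,fy=5,interpolation=cv2.INTER_CUBIC))
cv2.imwrite('pics/scenez0.png',cv2.resize(s,None,fx=4,fy=4,interpolation=cv2.INTER_CUBIC))
```

```text
(no output)
```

View pics/topz0.png

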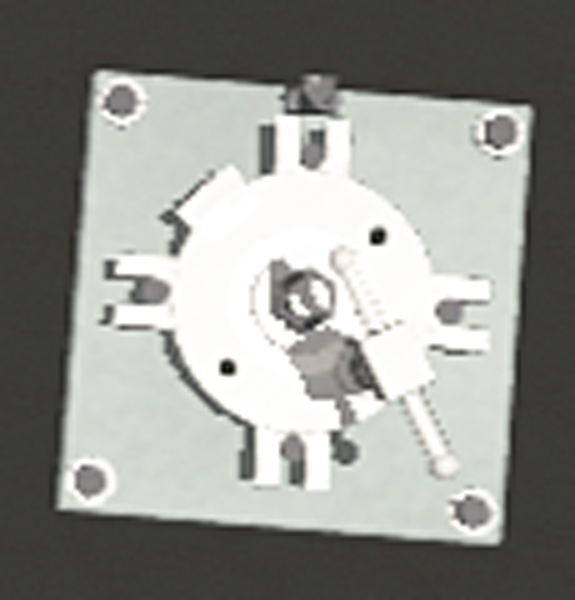

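View pics/scenez0.png

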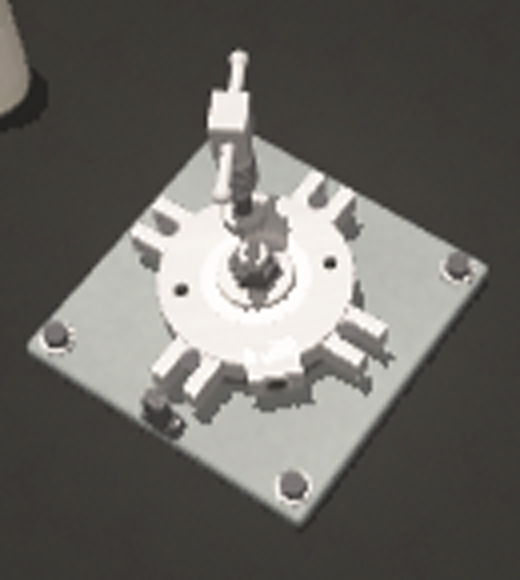

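The top view shows the pointer near px (318,158), the port boss at upper left of the gland (~(297,180)), and the tap head at ~(334,212). I'll measure from these points.

Run:
```python
from h import *
T=lambda p:np.array(p)/5+[255,140]-0.4
S=lambda p:np.array(p)/4+[190,140]-0.37
cs=unproj('top',T([(95,70),(532,105),(500,543),(57,510)]),16); print('plate top',cs.round(1),cs.mean(0))
cs=unproj('scene',S([(222,122),(487,268),(300,524),(28,347)]),16); print('plate scene',cs.round(1),cs.mean(0))
print('nut',unproj('top',T([(308,302)]),85),unproj('scene',S([(255,255)]),80))
# lugs, end centers at z=52 radius 93
print('lugs top',unproj('top',T([(312,118),(490,317),(292,487),(105,292)]),52).round(1))
print('ptr',unproj('top',T([(318,88)]),54),unproj('scene',S([(155,398)]),54))
print('head',unproj('top',T([(397,362)]),180),unproj('scene',S([(230,108)]),180))
print('bar ends',unproj('top',T([(342,260),(445,467)]),163),unproj('scene',S([(238,60),(222,190)]),163))
print('port',unproj('top',T([(202,188)]),54))
```

```text
plate top [[ 693.8    6.    16. ]
 [ 679.5 -220.7   16. ]
 [ 453.2 -205.7   16. ]
 [ 466.3   21.6   16. ]] [573.18050803 -99.71946112  16.        ]
plate scene [[ 455.2 -205.7   16. ]
 [ 468.1   22.1   16. ]
 [ 694.2    8.7   16. ]
 [ 677.8 -217.2   16. ]] [573.84101144 -97.99986109  16.        ]
nut [[570.70561929 -99.15940793  85.        ]] [[570.2361278  -98.25538976  80.        ]]
lugs top [[ 665.3 -103.3   52. ]
 [ 566.9 -193.2   52. ]
 [ 480.7  -95.5   52. ]
 [ 576.1   -1.    52. ]]
ptr [[ 680.12747104 -105.89564089   54.        ]] [[ 679.6159897  -106.41404419   54.        ]]
head [[ 538.72926383 -129.3809884   180.        ]] [[ 536.85254263 -128.80503271  180.        ]]
bar ends [[ 584.68030399 -106.64082375  163.        ]
 [ 492.92636043 -153.58031617  163.        ]] [[ 492.66418073 -153.08922128  163.        ]
 [ 580.95543371 -107.81044965  163.        ]]
port [[628.84431234 -48.56628142  54.        ]]
```

{"name": "servo_tool", "arguments": {"motion": [{"dx":-29.8,"dy":-22.9,"fingers":0.66},{"dx":-29.8,"dy":-22.9},{"dx":-29.8,"dy":-22.9},{"dx":-29.8,"dy":-22.9},{"dx":-29.8,"dy":-22.9},{"dx":-29.8,"dy":-22.9},{"dx":-29.8,"dy":-22.9},{"dx":-29.8,"dy":-22.9},{"dx":-29.8,"dy":-22.9},{"dx":-29.8,"dy":-22.9},{"dx":-29.8,"dy":-22.9},{"dx":-29.8,"dy":-22.9},{"dx":-29.8,"dy":-22.9},{"dx":-29.8,"dy":-22.9},{"dx":-29.8,"dy":-22.9},{"dx":-29.8,"dy":-22.9},{"dx":-29.8,"dy":-22.9},{"dx":-29.8,"dy":-22.9}]}}

```text
$.motion[0]: bad value
```

{"name": "servo_tool", "arguments": {"motion": [{"roll":6.94},{"roll":6.94},{"roll":6.94},{"roll":6.94},{"roll":6.94},{"roll":6.94},{"roll":6.94},{"roll":6.94},{"roll":6.94},{"roll":6.94},{}]}}

```text
$.motion[0]: bad value
```

```bash
cat >> h.py <<'E'
def st():
    o=env.observe(); Rt=R.from_rotvec(o['orientation']).as_matrix()
    print('t',round(o['time'],2),'pos',o['position'].round(1),'yaw_x',np.degrees(np.arctan2(Rt[1,0],Rt[0,0])).round(2),'yaw_y',np.degrees(np.arctan2(Rt[1,1],Rt[0,1])).round(2),'z',Rt[:,2].round(3))
    print('q',o['qpos'].round(3),'F',o['ft_force'].round(1),'M',o['ft_torque'].round(2),'w',round(o['width'],1)); return o,Rt
def goto(p):
    o,Rt=st(); print('tool shift',(Rt.T@(np.array(p)-o['position'])).round(1))
E
python3 - <<'E'
from h import *
goto([576.3,-15.5,22])
for n in ['scene','top']: save(n,n+'1.png')
E
```

```text
t 0.7 pos [246.1 574.5 231.3] yaw_x 156.81 yaw_y 66.81 z [ 0.  0. -1.]
q [-1.234  0.411 -0.013  1.596  0.006  1.134 -0.082] F [0.  0.3 1. ] M [-0.01 -0.01 -0.03] w 85.5
tool shift [-535.8 -412.3  209.3]
```

{"name": "servo_tool", "arguments": {"motion": [{"dx":-29.8,"dy":-22.9,"dz":0,"roll":0,"fingers":0.66},{"dx":-29.8,"dy":-22.9,"dz":0,"roll":0,"fingers":0.66},{"dx":-29.8,"dy":-22.9,"dz":0,"roll":0,"fingers":0.66},{"dx":-29.8,"dy":-22.9,"dz":0,"roll":0,"fingers":0.66},{"dx":-29.8,"dy":-22.9,"dz":0,"roll":0,"fingers":0.66},{"dx":-29.8,"dy":-22.9,"dz":0,"roll":0,"fingers":0.66},{"dx":-29.8,"dy":-22.9,"dz":0,"roll":0,"fingers":0.66},{"dx":-29.8,"dy":-22.9,"dz":0,"roll":0,"fingers":0.66},{"dx":-29.8,"dy":-22.9,"dz":0,"roll":0,"fingers":0.66},{"dx":-29.8,"dy":-22.9,"dz":0,"roll":0,"fingers":0.66},{"dx":-29.8,"dy":-22.9,"dz":0,"roll":0,"fingers":0.66},{"dx":-29.8,"dy":-22.9,"dz":0,"roll":0,"fingers":0.66},{"dx":-29.8,"dy":-22.9,"dz":0,"roll":0,"fingers":0.66},{"dx":-29.8,"dy":-22.9,"dz":0,"roll":0,"fingers":0.66},{"dx":-29.8,"dy":-22.9,"dz":0,"roll":0,"fingers":0.66},{"dx":-29.8,"dy":-22.9,"dz":0,"roll":0,"fingers":0.66},{"dx":-29.8,"dy":-22.9,"dz":0,"roll":0,"fingers":0.66},{"dx":-29.8,"dy":-22.9,"dz":0,"roll":0,"fingers":0.66}]}}

```text
time: 2.3
position: [577.6, -17.3, 231.5]
orientation: [0.631, 3.077, 0.0]
ft_force: [-0.8, -0.0, -0.1]
width: 56.4
```

Run:
```python
from h import *
goto([576.3,-15.5,22])
```

```text
t 2.3 pos [577.6 -17.3 231.5] yaw_x 156.82 yaw_y 66.82 z [ 0.001  0.    -1.   ]
q [-0.31   0.336  0.332  1.733 -0.121  1.093  1.227] F [-0.8 -0.  -0.1] M [ 0.08  0.03 -0.02] w 56.4
tool shift [  2.    1.1 209.5]
```

{"name": "servo_tool", "arguments": {"motion": [{"dx":0,"dy":0,"dz":10,"roll":6.94,"fingers":0.66},{"dx":0,"dy":0,"dz":10,"roll":6.94,"fingers":0.66},{"dx":0,"dy":0,"dz":10,"roll":6.94,"fingers":0.66},{"dx":0,"dy":0,"dz":10,"roll":6.94,"fingers":0.66},{"dx":0,"dy":0,"dz":10,"roll":6.94,"fingers":0.66},{"dx":0,"dy":0,"dz":10,"roll":6.94,"fingers":0.66},{"dx":0,"dy":0,"dz":10,"roll":6.94,"fingers":0.66},{"dx":0,"dy":0,"dz":10,"roll":6.94,"fingers":0.66},{"dx":0,"dy":0,"dz":10,"roll":6.94,"fingers":0.66},{"dx":0,"dy":0,"dz":10,"roll":6.94,"fingers":0.66},{"dx":0,"dy":0,"dz":0,"roll":0,"fingers":0.66}]}}

```text
time: 3.22
position: [575.8, -15.2, 129.5]
orientation: [-2.275, -2.164, 0.004]
ft_force: [-0.6, 0.5, -0.6]
width: 56.4
```

Run:
```python
from h import *
goto([576.3,-15.5,22])
for n in ['scene','top']:
    im=save(n,n+'2.png')
t=cv2.imread('pics/top2.png')[130:260,245:375]; s=cv2.imread('pics/scene2.png')[120:285,180:330]
cv2.imwrite('pics/z2.png',np.hstack([cv2.resize(t,(400,400)),cv2.resize(s,(364,400))]))
```

```text
t 3.22 pos [575.8 -15.2 129.5] yaw_x 87.13 yaw_y -2.87 z [-0.003 -0.001 -1.   ]
q [-0.475  0.482  0.562  1.852 -0.319  0.902  0.187] F [-0.6  0.5 -0.6] M [0.02 0.04 0.02] w 56.4
tool shift [ -0.2   0.8 107.5]
```

View pics/z2.png

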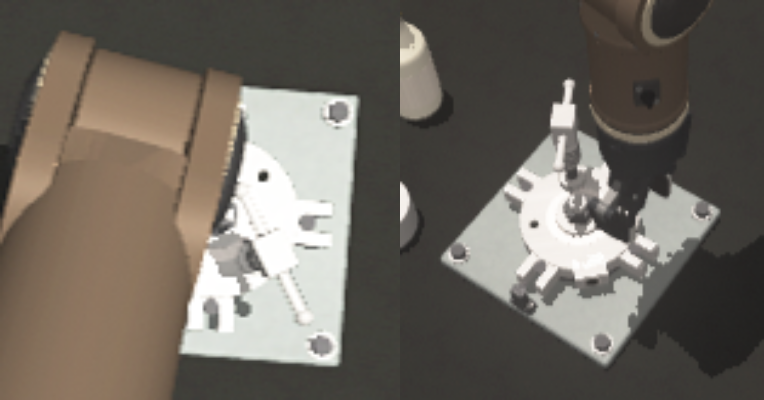

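{"name": "servo_tool", "arguments": {"motion": [{"dx":0,"dy":0.2,"dz":20,"roll":0,"fingers":0.66},{"dx":0,"dy":0.2,"dz":20,"roll":0,"fingers":0.66},{"dx":0,"dy":0.2,"dz":20,"roll":0,"fingers":0.66},{"dx":0,"dy":0.2,"dz":16,"roll":0,"fingers":0.66},{"dx":0,"dy":0,"dz":12,"roll":0,"fingers":0.66},{"dx":0,"dy":0,"dz":10,"roll":0,"fingers":0.66},{"dx":0,"dy":0,"dz":7,"roll":0,"fingers":0.66},{"dx":0,"dy":0,"dz":0,"roll":0,"fingers":0.66}]}}

```text
time: 3.98
position: [577.3, -15.7, 25.5]
orientation: [-2.269, -2.171, 0.001]
ft_force: [-0.2, 1.0, 0.3]
width: 56.4
```

Run:
```python
from h import *
goto([576.3,-15.5,22])
s=save('scene','scene3.png')[100:285,180:345]
cv2.imwrite('pics/z3.png',cv2.resize(s,(535,600))[:,:,::-1])
```

```text
t 3.98 pos [577.3 -15.7  25.5] yaw_x 87.47 yaw_y -2.53 z [-0.001  0.    -1.   ]
q [-0.401  0.627  0.471  1.91  -0.424  0.705  0.277] F [-0.2  1.   0.3] M [ 0.02 -0.03 -0.03] w 56.4
tool shift [ 0.1 -1.   3.5]
```

View pics/z3.png

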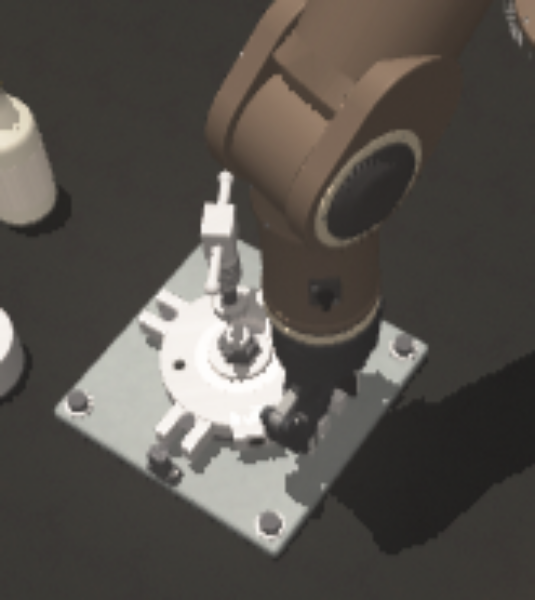

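{"name": "servo_tool", "arguments": {"motion": [{"dx":0,"dy":0,"dz":2,"roll":0,"fingers":0.3},{"dx":0,"dy":0,"dz":0,"roll":0,"fingers":0.3},{"dx":0,"dy":0,"dz":0,"roll":0,"fingers":0.3},{"dx":0,"dy":0,"dz":0,"roll":0,"fingers":0.3},{"dx":0,"dy":0,"dz":0,"roll":0,"fingers":0.3}], "force": 40}}

```text
time: 4.45
position: [577.4, -15.6, 24.9]
orientation: [-2.271, -2.17, -0.0]
ft_force: [-4.5, 0.7, 6.8]
width: 35.4
```

Run:
```python
from h import *
o,Rt=st()
c=np.array([572.5,-98.5]); v=o['position'][:2]-c; print('r',np.hypot(*v),'ang',np.degrees(np.arctan2(v[1],v[0])))
# chord per row for 46.2/8 deg cw in tool frame
for n,tot in [(8,46.2)]:
    a=np.radians(-tot/n); Q=np.array([[np.cos(a),-np.sin(a)],[np.sin(a),np.cos(a)]])
    d=Q@v-v; print(tot/n,(Rt.T@np.r_[d,0]).round(2))
```

```text
t 4.45 pos [577.4 -15.6  24.9] yaw_x 87.38 yaw_y -2.62 z [-0.     0.001 -1.   ]
q [-0.4    0.628  0.47   1.91  -0.425  0.703  0.277] F [-4.5  0.7  6.8] M [ 0.13  0.91 -0.43] w 35.4
r 83.03513898986773 ang 86.59779054581584
5.775 [-0.54  8.35 -0.  ]
```

{"name": "servo_tool", "arguments": {"motion": [{"dx":0,"dy":0,"dz":-1,"roll":0,"fingers":0.3},{"dx":-0.45,"dy":8.35,"dz":0,"roll":5.78,"fingers":0.3},{"dx":-0.45,"dy":8.35,"dz":0,"roll":5.78,"fingers":0.3},{"dx":-0.45,"dy":8.35,"dz":0,"roll":5.78,"fingers":0.3},{"dx":-0.45,"dy":8.35,"dz":0,"roll":5.78,"fingers":0.3},{"dx":-0.45,"dy":8.35,"dz":0,"roll":5.78,"fingers":0.3},{"dx":-0.45,"dy":8.35,"dz":0,"roll":5.78,"fingers":0.3},{"dx":0,"dy":0,"dz":0,"roll":0,"fingers":0.3}]}}

```text
time: 5.12
position: [624.4, -33.4, 25.0]
orientation: [2.817, 1.388, -0.001]
ft_force: [-1.6, -0.5, -1.6]
width: 35.7
```

Run:
```python
from h import *
o,Rt=st()
c=np.array([572.5,-98.5]); v=o['position'][:2]-c; print('r',np.hypot(*v),'ang',np.degrees(np.arctan2(v[1],v[0])))
```

```text
t 5.12 pos [624.4 -33.4  25. ] yaw_x 52.47 yaw_y -37.53 z [-0.    -0.001 -1.   ]
q [-0.455  0.732  0.629  1.794 -0.574  0.807 -0.193] F [-1.6 -0.5 -1.6] M [ 0.16  0.45 -1.04] w 35.7
r 83.24177496307735 ang 51.426799363596075
```

{"name": "servo_tool", "arguments": {"motion": [{"dx":-0.4,"dy":8.2,"dz":0,"roll":5.65,"fingers":0.3},{"dx":-0.4,"dy":8.2,"dz":0,"roll":5.65,"fingers":0.3},{"dx":0,"dy":0,"dz":0,"roll":0,"fingers":0.3},{"dx":0,"dy":0,"dz":0,"roll":0,"fingers":0.3}]}}

```text
time: 5.45
position: [635.9, -44.4, 25.1]
orientation: [2.936, 1.114, 0.0]
ft_force: [0.9, -3.4, -4.3]
width: 35.3
```

Run:
```python
from h import *
o,Rt=st()
c=np.array([572.5,-98.5]); v=o['position'][:2]-c; print('r',np.hypot(*v),'ang',np.degrees(np.arctan2(v[1],v[0])))
t=save('top','top4.png'); s=save('scene','scene4.png')[130:285,180:330]
cv2.imwrite('pics/z4.png',cv2.resize(s,(580,600),interpolation=cv2.INTER_CUBIC)[:,:,::-1])
cv2.imwrite('pics/zt4.png',cv2.resize(t[140:260,255:370],None,fx=5,fy=5,interpolation=cv2.INTER_CUBIC)[:,:,::-1])
```

```text
t 5.45 pos [635.9 -44.4  25.1] yaw_x 41.57 yaw_y -48.43 z [ 0.    -0.001 -1.   ]
q [-0.46   0.763  0.676  1.765 -0.619  0.838 -0.336] F [ 0.9 -3.4 -4.3] M [-0.36  0.02 -0.69] w 35.3
r 83.39768256532112 ang 40.4823777493383
```

View pics/z4.png

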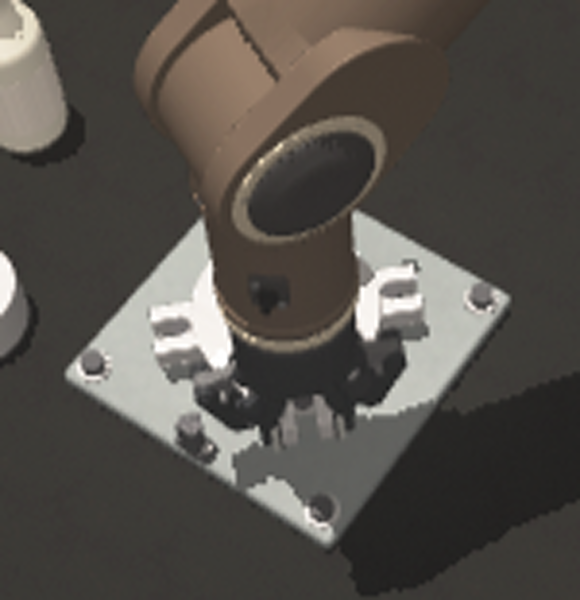

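View pics/zt4.png

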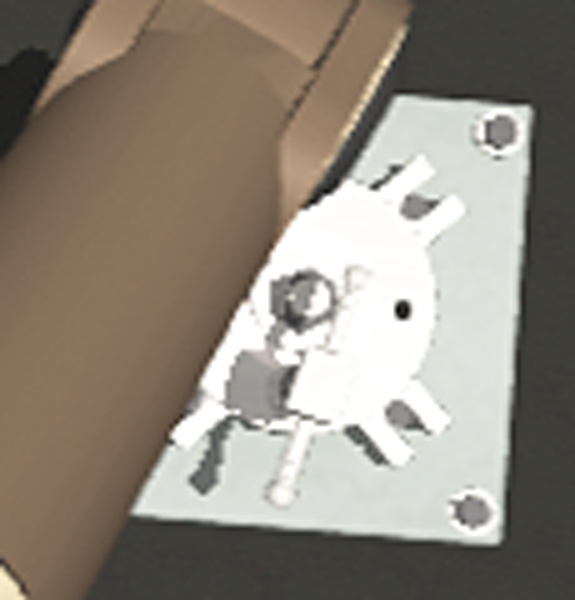

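{"name": "servo_tool", "arguments": {"motion": [{"dx":0,"dy":0,"dz":0,"roll":0,"fingers":0.64},{"dx":0,"dy":0,"dz":0,"roll":0,"fingers":0.64},{"dx":0,"dy":0,"dz":0,"roll":0,"fingers":0.64},{"dx":0,"dy":0,"dz":-10,"roll":0,"fingers":0.64},{"dx":0,"dy":0,"dz":-35,"roll":0,"fingers":0.64},{"dx":0,"dy":0,"dz":-40,"roll":0,"fingers":0.64},{"dx":0,"dy":0,"dz":-40,"roll":0,"fingers":0.64},{"dx":0,"dy":0,"dz":-40,"roll":0,"fingers":0.64},{"dx":0,"dy":0,"dz":-40,"roll":0,"fingers":0.64},{"dx":-1.2,"dy":-34.5,"dz":0,"roll":0,"fingers":0.64},{"dx":-1.2,"dy":-34.5,"dz":0,"roll":0,"fingers":0.64},{"dx":-1.2,"dy":-34.5,"dz":0,"roll":0,"fingers":0.64},{"dx":-1.2,"dy":-34.5,"dz":0,"roll":0,"fingers":0.64},{"dx":-1.2,"dy":-34.5,"dz":0,"roll":0,"fingers":0.64},{"dx":-1.2,"dy":-34.5,"dz":0,"roll":0,"fingers":0.64},{"dx":-1.2,"dy":-34.5,"dz":0,"roll":0,"fingers":0.64},{"dx":-1.2,"dy":-34.5,"dz":0,"roll":0,"fingers":0.64},{"dx":0,"dy":0,"dz":0,"roll":0,"fingers":0.64}]}}

```text
time: 7.05
position: [441.9, 162.3, 230.4]
orientation: [-2.93, -1.123, 0.003]
ft_force: [-0.0, 0.6, -0.7]
width: 54.7
```

Run:
```python
from h import *
o,Rt=st()
t=save('top','top5.png'); s=save('scene','scene5.png')[140:285,190:320]
cv2.imwrite('pics/z5.png',cv2.resize(s,None,fx=4,fy=4,interpolation=cv2.INTER_CUBIC)[:,:,::-1])
cv2.imwrite('pics/zt5.png',cv2.resize(t[140:260,255:370],None,fx=5,fy=5,interpolation=cv2.INTER_CUBIC)[:,:,::-1])
```

```text
t 7.05 pos [441.9 162.3 230.4] yaw_x 41.94 yaw_y -48.06 z [-0.003  0.003 -1.   ]
q [-1.257  0.188  0.934  1.999 -0.18   1.039 -1.078] F [-0.   0.6 -0.7] M [-0.03 -0.04  0.02] w 54.7
```

View pics/z5.png

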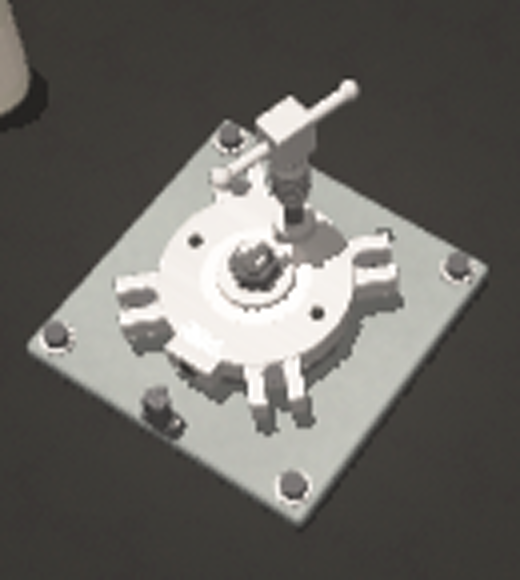

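View pics/zt5.png

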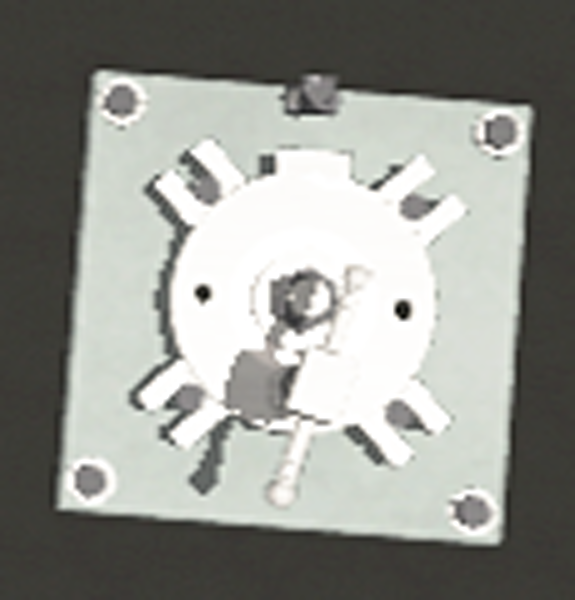

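Run:
```python
from h import *
T=lambda p:np.array(p)/5+[255,140]-0.4
S=lambda p:np.array(p)/4+[190,140]-0.37
def ang(a,b): d=b-a; return np.degrees(np.arctan2(d[1],d[0]))
def cent(im,p,r=3):
    g=im.astype(float).mean(2); x0,y0=map(int,np.round(p)); w=np.clip(200-g[y0-r:y0+r+1,x0-r:x0+r+1],0,None)
    yy,xx=np.mgrid[y0-r:y0+r+1,x0-r:x0+r+1]; return (w*xx).sum()/w.sum(),(w*yy).sum()/w.sum()
for f,ps in [('top0',[(227,367),(377,237)]),('top5',[(203,294),(403,310)])]:
    im=cv2.imread(f'pics/{f}.png'); c=[cent(im,p) for p in T(ps)]; w=unproj('top',c,54); print(f,w.round(1).tolist(),w.mean(0).round(1),ang(w[0],w[1])+90)
for f,ps in [('scene0',[(180,290),(330,262)]),('scene5',[(195,240),(317,313)])]:
    im=cv2.imread(f'pics/{f}.png'); c=[cent(im,p) for p in S(ps)]; w=unproj('scene',c,54); print(f,w.round(1).tolist(),w.mean(0).round(1),ang(w[1],w[0])+90)
# lug diag
L=unproj('top',T([(188,166),(442,187),(418,442),(160,415)]),52); print(L.round(1).tolist(),'lugs', ang(L[2],L[0]),ang(L[3],L[1]))
# bolts & plate
B=unproj('top',T([(120,101),(499,131),(473,511),(91,481)]),22);print('bolts',B.round(1).tolist(),B.mean(0),ang(B[3],B[0]),ang(B[2],B[1]),ang(B[1],B[0])-90,ang(B[2],B[3])-90)
h=unproj('top',T([(323,385)]),180);print('head',h, unproj('scene',S([(288,118)]),180))
print('bar',*[ (w.round(1).tolist(),ang(w[0],w[1])) for w in [unproj('top',T([(282,493),(358,277)]),163),unproj('scene',S([(348,90),(220,178)]),163)]])
```

```text
top0 [[539.5, -62.2, 54.0], [606.1, -136.2, 54.0]] [572.8 -99.2  54. ] 41.965160441490134
top5 [[576.4, -49.6, 54.0], [569.8, -149.2, 54.0]] [573.1 -99.4  54. ] -3.8027976270468002
scene0 [[605.2, -136.4, 54.0], [538.0, -61.8, 54.0]] [571.6 -99.1  54. ] 41.98429364888556
scene5 [[568.5, -149.5, 54.0], [575.3, -49.2, 54.0]] [571.9 -99.3  54. ] -3.8809709572177127
[[640.0, -41.5, 52.0], [631.7, -168.7, 52.0], [504.1, -157.9, 52.0], [515.3, -29.4, 52.0]] lugs 40.565375344954745 -50.139484180381466
bolts [[676.9, -7.2, 22.0], [664.8, -202.6, 22.0], [469.5, -190.7, 22.0], [481.5, 4.4, 22.0]] [573.15292444 -99.02133408  22.        ] -3.393406887847015 -3.4868159916543244 -3.5539692883904195 -3.5272010172713095
head [[528.08612557 -96.99893777 180.        ]] [[525.5887506  -94.14200279 180.        ]]
bar ([[480.2, -81.1, 163.0], [577.2, -113.9, 163.0]], np.float64(-18.70305451500814)) ([[478.2, -80.3, 163.0], [574.2, -113.6, 163.0]], np.float64(-19.14001290051258))
```

{"name": "servo_tool", "arguments": {"motion": [{"dx":-13.6,"dy":31.2,"dz":0,"roll":0,"fingers":0.64},{"dx":-13.6,"dy":31.2,"dz":0,"roll":0,"fingers":0.64},{"dx":-13.6,"dy":31.2,"dz":0,"roll":0,"fingers":0.64},{"dx":-13.6,"dy":31.2,"dz":0,"roll":0,"fingers":0.64},{"dx":-13.6,"dy":31.2,"dz":0,"roll":0,"fingers":0.64},{"dx":-13.6,"dy":31.2,"dz":0,"roll":0,"fingers":0.64},{"dx":-13.6,"dy":31.2,"dz":0,"roll":0,"fingers":0.64},{"dx":-13.6,"dy":31.2,"dz":0,"roll":0,"fingers":0.64}]}}

```text
time: 7.82
position: [530.4, -106.2, 230.9]
orientation: [2.939, 1.108, 0.001]
ft_force: [-0.6, 0.0, 0.0]
width: 54.7
```

{"name": "servo_tool", "arguments": {"motion": [{"dx":0,"dy":0,"dz":0,"roll":-7,"fingers":0.64},{"dx":0,"dy":0,"dz":0,"roll":-7,"fingers":0.64},{"dx":0,"dy":0,"dz":0,"roll":-7,"fingers":0.64},{"dx":0,"dy":0,"dz":0,"roll":-7,"fingers":0.64},{"dx":0,"dy":0,"dz":0,"roll":-7,"fingers":0.64},{"dx":0,"dy":0,"dz":0,"roll":-7,"fingers":0.64},{"dx":0,"dy":0,"dz":0,"roll":-7,"fingers":0.64},{"dx":0,"dy":0,"dz":0,"roll":-7,"fingers":0.64},{"dx":0,"dy":0,"dz":0,"roll":-7,"fingers":0.64},{"dx":0,"dy":0,"dz":0,"roll":-7,"fingers":0.64},{"dx":0,"dy":0,"dz":0,"roll":-7,"fingers":0.64},{"dx":0,"dy":0,"dz":0,"roll":-7,"fingers":0.64},{"dx":0,"dy":0,"dz":0,"roll":-7,"fingers":0.64},{"dx":0,"dy":0,"dz":0,"roll":-7,"fingers":0.64},{"dx":0,"dy":0,"dz":0,"roll":-7,"fingers":0.64},{"dx":0,"dy":0,"dz":0,"roll":-7,"fingers":0.64},{"dx":0,"dy":0,"dz":0,"roll":-7,"fingers":0.64},{"dx":0,"dy":0,"dz":0,"roll":0,"fingers":0.64}]}}

```text
time: 9.32
position: [530.0, -104.7, 230.8]
orientation: [0.53, 3.096, -0.001]
ft_force: [-0.6, 1.1, 0.2]
width: 54.3
```

Run:
```python
from h import *
goto([527.6,-96.1,145])
```

```text
t 9.32 pos [ 530.  -104.7  230.8] yaw_x 160.58 yaw_y 70.58 z [ 0.001 -0.001 -1.   ]
q [-0.297  0.281  0.499  1.831 -0.151  1.067  1.49 ] F [-0.6  1.1  0.2] M [ 0.    0.03 -0.01] w 54.3
tool shift [ 5.2  7.4 85.8]
```

{"name": "servo_tool", "arguments": {"motion": [{"dx":5.2,"dy":7.4,"dz":0,"roll":-0.5,"fingers":0.64},{"dx":0,"dy":0,"dz":15,"roll":0,"fingers":0.64},{"dx":0,"dy":0,"dz":20,"roll":0,"fingers":0.64},{"dx":0,"dy":0,"dz":20,"roll":0,"fingers":0.64},{"dx":0,"dy":0,"dz":18,"roll":0,"fingers":0.64},{"dx":0,"dy":0,"dz":12,"roll":0,"fingers":0.64},{"dx":0,"dy":0,"dz":0,"roll":0,"fingers":0.64}]}}

```text
time: 9.9
position: [525.8, -93.5, 143.0]
orientation: [-0.526, -3.093, 0.001]
ft_force: [-0.1, 0.2, -0.1]
width: 54.6
```

Run:
```python
from h import *
goto([527.6,-96.1,145])
s=save('scene','scene6.png')[100:285,180:345]
cv2.imwrite('pics/z6.png',cv2.resize(s,(535,600))[:,:,::-1])
```

```text
t 9.9 pos [525.8 -93.5 143. ] yaw_x 160.7 yaw_y 70.7 z [-0.004 -0.    -1.   ]
q [-0.279  0.378  0.463  1.935 -0.214  0.881  1.528] F [-0.1  0.2 -0.1] M [ 0.    0.03 -0.03] w 54.6
tool shift [-2.6 -1.9 -2. ]
```

View pics/z6.png

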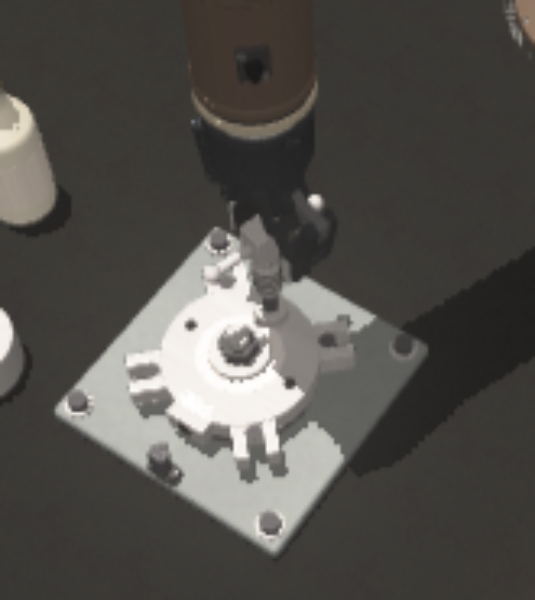

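{"name": "servo_tool", "arguments": {"motion": [{"dx":-2.6,"dy":-1.9,"dz":-2,"roll":-0.4,"fingers":0.64},{"dx":0,"dy":0,"dz":0,"roll":0,"fingers":0.2},{"dx":0,"dy":0,"dz":0,"roll":0,"fingers":0.2},{"dx":0,"dy":0,"dz":0,"roll":0,"fingers":0.2},{"dx":0,"dy":0,"dz":0,"roll":0,"fingers":0.2},{"dx":0,"dy":0,"dz":0,"roll":0,"fingers":0.2}], "force": 50}}

```text
time: 10.45
position: [529.9, -97.1, 148.3]
orientation: [0.51, 3.098, -0.0]
ft_force: [-1.0, -2.4, 7.1]
width: 23.6
```

Run:
```python
from h import *
goto([527.6,-96.1,145])
```

```text
t 10.45 pos [529.9 -97.1 148.3] yaw_x 161.29 yaw_y 71.29 z [ 0.002 -0.001 -1.   ]
q [-0.273  0.375  0.464  1.924 -0.212  0.888  1.541] F [-1.  -2.4  7.1] M [-0.49  0.32  0.05] w 23.6
tool shift [2.5 0.2 3.3]
```

{"name": "servo_tool", "arguments": {"motion": [{"dx":0,"dy":0,"dz":0,"roll":0,"fingers":0.4},{"dx":0,"dy":0,"dz":0,"roll":0,"fingers":0.4},{"dx":2.3,"dy":0.2,"dz":0,"roll":0,"fingers":0.4},{"dx":0,"dy":0,"dz":0,"roll":0,"fingers":0.4},{"dx":0,"dy":0,"dz":0,"roll":0,"fingers":0.4}]}}

```text
time: 10.87
position: [526.9, -95.1, 147.1]
orientation: [-0.509, -3.1, -0.0]
ft_force: [0.3, 0.5, 0.3]
width: 34.1
```

Run:
```python
from h import *
goto([527.7,-96.2,145])
```

```text
t 10.87 pos [526.9 -95.1 147.1] yaw_x 161.34 yaw_y 71.34 z [-0.  0. -1.]
q [-0.276  0.372  0.463  1.931 -0.212  0.886  1.539] F [0.3 0.5 0.3] M [0.04 0.04 0.04] w 34.1
tool shift [-1.1 -0.8  2.1]
```

{"name": "servo_tool", "arguments": {"motion": [{"dx":-0.6,"dy":-0.5,"dz":1,"roll":0,"fingers":0.4},{"dx":0,"dy":0,"dz":0,"roll":0,"fingers":0.2},{"dx":0,"dy":0,"dz":0,"roll":0,"fingers":0.2},{"dx":0,"dy":0,"dz":0,"roll":0,"fingers":0.2},{"dx":0,"dy":0,"dz":0,"roll":0,"fingers":0.2}], "force": 50}}

```text
time: 11.28
position: [527.5, -96.4, 146.2]
orientation: [-0.51, -3.1, 0.001]
ft_force: [-0.6, -2.1, -0.1]
width: 23.1
```

Run:
```python
from h import *
goto([527.7,-96.2,145])
```

```text
t 11.28 pos [527.5 -96.4 146.2] yaw_x 161.31 yaw_y 71.31 z [-0. -0. -1.]
q [-0.274  0.375  0.463  1.93  -0.213  0.884  1.541] F [-0.6 -2.1 -0.1] M [-0.41  0.18 -0.05] w 23.1
tool shift [-0.1  0.3  1.2]
```

{"name": "servo_tool", "arguments": {"motion": [{"dx":0,"dy":0,"dz":0.02,"roll":5,"fingers":0.2},{"dx":0,"dy":0,"dz":0.03,"roll":6,"fingers":0.2},{"dx":0,"dy":0,"dz":0.03,"roll":6,"fingers":0.2},{"dx":0,"dy":0,"dz":0.03,"roll":6,"fingers":0.2},{"dx":0,"dy":0,"dz":0.03,"roll":6,"fingers":0.2},{"dx":0,"dy":0,"dz":0.03,"roll":6,"fingers":0.2},{"dx":0,"dy":0,"dz":0.03,"roll":6,"fingers":0.2},{"dx":0,"dy":0,"dz":0.02,"roll":4,"fingers":0.2},{"dx":0,"dy":0,"dz":0,"roll":0,"fingers":0.2}]}}

```text
time: 12.03
position: [527.7, -96.4, 146.0]
orientation: [1.661, 2.666, -0.001]
ft_force: [0.3, -2.8, -1.3]
width: 23.6
```

Run:
```python
from h import *
goto([527.7,-96.2,145])
```

```text
t 12.03 pos [527.7 -96.4 146. ] yaw_x 116.16 yaw_y 26.16 z [ 0.    -0.001 -1.   ]
q [-0.416  0.407  0.654  1.939 -0.312  0.897  0.852] F [ 0.3 -2.8 -1.3] M [-0.54 -0.    0.02] w 23.6
tool shift [0.2 0.1 1. ]
```

{"name": "servo_tool", "arguments": {"motion": [{"dx":0,"dy":0,"dz":0.04,"roll":6.75,"fingers":0.2},{"dx":0,"dy":0,"dz":0.04,"roll":6.75,"fingers":0.2},{"dx":0,"dy":0,"dz":0.04,"roll":6.75,"fingers":0.2},{"dx":0,"dy":0,"dz":0.04,"roll":6.75,"fingers":0.2},{"dx":0,"dy":0,"dz":0.04,"roll":6.75,"fingers":0.2},{"dx":0,"dy":0,"dz":0.04,"roll":6.75,"fingers":0.2},{"dx":0,"dy":0,"dz":0.04,"roll":6.75,"fingers":0.2},{"dx":0,"dy":0,"dz":0.04,"roll":6.75,"fingers":0.2},{"dx":0,"dy":0,"dz":0.04,"roll":6.75,"fingers":0.2},{"dx":0,"dy":0,"dz":0.04,"roll":6.75,"fingers":0.2},{"dx":0,"dy":0,"dz":0.04,"roll":6.75,"fingers":0.2},{"dx":0,"dy":0,"dz":0.04,"roll":6.75,"fingers":0.2},{"dx":0,"dy":0,"dz":0.04,"roll":6.75,"fingers":0.2},{"dx":0,"dy":0,"dz":0.04,"roll":6.75,"fingers":0.2},{"dx":0,"dy":0,"dz":0.04,"roll":6.75,"fingers":0.2},{"dx":0,"dy":0,"dz":0.04,"roll":6.75,"fingers":0.2},{"dx":0,"dy":0,"dz":0.04,"roll":6.75,"fingers":0.2},{"dx":0,"dy":0,"dz":0.04,"roll":6.75,"fingers":0.2},{"dx":0,"dy":0,"dz":0.04,"roll":6.75,"fingers":0.2},{"dx":0,"dy":0,"dz":0.04,"roll":6.75,"fingers":0.2}]}}

```text
time: 13.7
position: [527.4, -97.0, 145.3]
orientation: [3.098, -0.514, 0.0]
ft_force: [-0.1, -3.9, 0.2]
width: 23.4
```

Run:
```python
from h import *
goto([527.7,-96.2,145])
t=save('top','top7.png');s=save('scene','scene7.png')[100:285,180:345]
cv2.imwrite('pics/z7.png',np.hstack([cv2.resize(s,(400,450)),cv2.resize(t[130:265,250:370],(400,450))])[:,:,::-1])
st()
```

```text
t 13.7 pos [527.4 -97.  145.3] yaw_x -18.83 yaw_y -108.83 z [-0.    -0.002 -1.   ]
q [-0.763  0.687  1.263  1.957 -0.752  1.082 -1.068] F [-0.1 -3.9  0.2] M [-1.15  0.42  0.28] w 23.4
tool shift [-0.  -0.9  0.3]
t 13.8 pos [527.5 -97.1 145.2] yaw_x -18.69 yaw_y -108.69 z [-0.001 -0.002 -1.   ]
q [-0.764  0.687  1.263  1.956 -0.752  1.082 -1.066] F [-0.9 -3.8  2.1] M [-0.96  0.36 -0.27] w 23.3
```

View pics/z7.png

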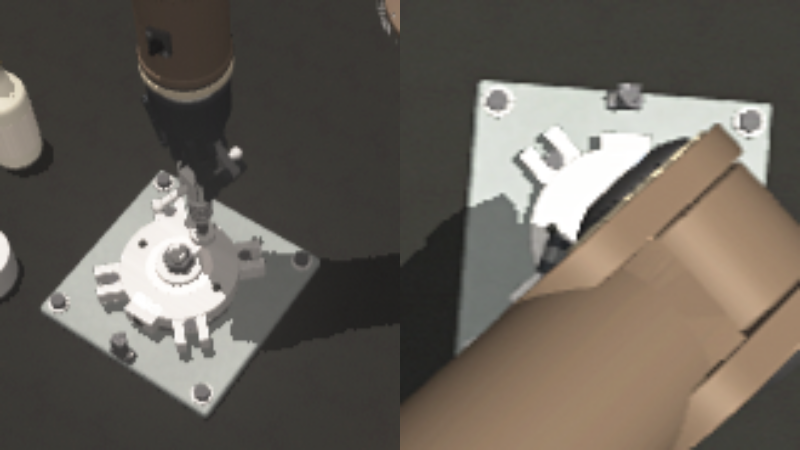

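{"name": "servo_tool", "arguments": {"motion": [{"dx":0,"dy":0,"dz":-0.04,"roll":-6.9,"fingers":0.2},{"dx":0,"dy":0,"dz":-0.04,"roll":-6.9,"fingers":0.2},{"dx":0,"dy":0,"dz":-0.04,"roll":-6.9,"fingers":0.2},{"dx":0,"dy":0,"dz":-0.04,"roll":-6.9,"fingers":0.2},{"dx":0,"dy":0,"dz":-0.04,"roll":-6.9,"fingers":0.2},{"dx":0,"dy":0,"dz":-0.04,"roll":-6.9,"fingers":0.2},{"dx":0,"dy":0,"dz":-0.04,"roll":-6.9,"fingers":0.2},{"dx":0,"dy":0,"dz":-0.04,"roll":-6.9,"fingers":0.2},{"dx":0,"dy":0,"dz":-0.04,"roll":-6.9,"fingers":0.2},{"dx":0,"dy":0,"dz":-0.04,"roll":-6.9,"fingers":0.2},{"dx":0,"dy":0,"dz":-0.04,"roll":-6.9,"fingers":0.2},{"dx":0,"dy":0,"dz":-0.04,"roll":-6.9,"fingers":0.2},{"dx":0,"dy":0,"dz":-0.04,"roll":-6.9,"fingers":0.2},{"dx":0,"dy":0,"dz":0,"roll":0,"fingers":0.2}]}}

```text
time: 14.97
position: [527.7, -96.5, 145.9]
orientation: [2.547, 1.837, 0.002]
ft_force: [1.2, -4.6, -5.3]
width: 23.0
```

Run:
```python
from h import *
goto([527.7,-96.2,145])
```

```text
t 14.97 pos [527.7 -96.5 145.9] yaw_x 71.6 yaw_y -18.4 z [ 0.001 -0.    -1.   ]
q [-0.552  0.46   0.852  1.947 -0.432  0.925  0.195] F [ 1.2 -4.6 -5.3] M [-1.34 -0.5   0.22] w 23.0
tool shift [ 0.3 -0.1  0.9]
```

{"name": "servo_tool", "arguments": {"motion": [{"dx":0,"dy":0,"dz":0.04,"roll":6.9,"fingers":0.2},{"dx":0,"dy":0,"dz":0.04,"roll":6.9,"fingers":0.2},{"dx":0,"dy":0,"dz":0.04,"roll":6.9,"fingers":0.2},{"dx":0,"dy":0,"dz":0.04,"roll":6.9,"fingers":0.2},{"dx":0,"dy":0,"dz":0.04,"roll":6.9,"fingers":0.2},{"dx":0,"dy":0,"dz":0.04,"roll":6.9,"fingers":0.2},{"dx":0,"dy":0,"dz":0.04,"roll":6.9,"fingers":0.2},{"dx":0,"dy":0,"dz":0.04,"roll":6.9,"fingers":0.2},{"dx":0,"dy":0,"dz":0.04,"roll":6.9,"fingers":0.2},{"dx":0,"dy":0,"dz":0.04,"roll":6.9,"fingers":0.2},{"dx":0,"dy":0,"dz":0.04,"roll":6.9,"fingers":0.2},{"dx":0,"dy":0,"dz":0.04,"roll":6.9,"fingers":0.2},{"dx":0,"dy":0,"dz":0.04,"roll":6.9,"fingers":0.2},{"dx":0,"dy":0,"dz":0,"roll":0.3,"fingers":0.2},{"dx":0,"dy":0,"dz":0,"roll":0,"fingers":0.2}]}}

```text
time: 16.22
position: [527.4, -96.9, 145.3]
orientation: [3.096, -0.519, 0.0]
ft_force: [-1.6, -4.7, -0.1]
width: 23.5
```

Run:
```python
from h import *
goto([527.7,-96.2,145])
```

```text
t 16.22 pos [527.4 -96.9 145.3] yaw_x -19.02 yaw_y -109.02 z [-0.    -0.002 -1.   ]
q [-0.764  0.686  1.262  1.957 -0.751  1.081 -1.073] F [-1.6 -4.7 -0.1] M [-1.59  0.42 -0.21] w 23.5
tool shift [ 0.  -0.7  0.3]
```

{"name": "servo_tool", "arguments": {"motion": [{"dx":0,"dy":0,"dz":0,"roll":0,"fingers":0.6},{"dx":0,"dy":0,"dz":0,"roll":0,"fingers":0.6},{"dx":0,"dy":0,"dz":0,"roll":0,"fingers":0.6},{"dx":0,"dy":0,"dz":-20,"roll":0,"fingers":0.6},{"dx":0,"dy":0,"dz":-30,"roll":0,"fingers":0.6},{"dx":0,"dy":0,"dz":-15,"roll":0,"fingers":0.6}]}}

```text
time: 16.72
position: [528.2, -96.2, 212.5]
orientation: [-3.098, 0.517, -0.003]
ft_force: [-0.1, -0.8, 0.1]
width: 51.2
```

Run:
```python
from h import *
st()
```

```text
t 16.72 pos [528.2 -96.2 212.5] yaw_x -18.95 yaw_y -108.95 z [ 0.002  0.    -1.   ]
q [-0.828  0.616  1.358  1.886 -0.655  1.191 -1.142] F [-0.1 -0.8  0.1] M [-0.01 -0.05 -0.01] w 51.2
```

{"name": "servo_tool", "arguments": {"motion": [{"dx":0,"dy":0,"dz":0,"roll":-7,"fingers":0.6},{"dx":0,"dy":0,"dz":0,"roll":-7,"fingers":0.6},{"dx":0,"dy":0,"dz":0,"roll":-7,"fingers":0.6},{"dx":0,"dy":0,"dz":0,"roll":-7,"fingers":0.6},{"dx":0,"dy":0,"dz":0,"roll":-7,"fingers":0.6},{"dx":0,"dy":0,"dz":0,"roll":-7,"fingers":0.6},{"dx":0,"dy":0,"dz":0,"roll":-7,"fingers":0.6},{"dx":0,"dy":0,"dz":0,"roll":-7,"fingers":0.6},{"dx":0,"dy":0,"dz":0,"roll":-7,"fingers":0.6},{"dx":0,"dy":0,"dz":0,"roll":-7,"fingers":0.6},{"dx":0,"dy":0,"dz":0,"roll":-7,"fingers":0.6},{"dx":0,"dy":0,"dz":0,"roll":-7,"fingers":0.6},{"dx":0,"dy":0,"dz":0,"roll":-7,"fingers":0.6},{"dx":0,"dy":0,"dz":0,"roll":-7,"fingers":0.6},{"dx":0,"dy":0,"dz":0,"roll":-7,"fingers":0.6},{"dx":0,"dy":0,"dz":0,"roll":-7,"fingers":0.6},{"dx":0,"dy":0,"dz":0,"roll":-7,"fingers":0.6},{"dx":0,"dy":0,"dz":0,"roll":-7,"fingers":0.6},{"dx":0,"dy":0,"dz":0,"roll":-7,"fingers":0.6},{"dx":0,"dy":0,"dz":0,"roll":-7,"fingers":0.6}]}}

```text
time: 18.38
position: [527.7, -95.5, 210.5]
orientation: [1.537, 2.74, 0.002]
ft_force: [-0.6, 0.6, -0.2]
width: 51.4
```

{"name": "servo_tool", "arguments": {"motion": [{"dx":0,"dy":0,"dz":0,"roll":-7,"fingers":0.6},{"dx":0,"dy":0,"dz":0,"roll":-7,"fingers":0.6},{"dx":0,"dy":0,"dz":0,"roll":-7,"fingers":0.6},{"dx":0,"dy":0,"dz":0,"roll":-7,"fingers":0.6},{"dx":0,"dy":0,"dz":0,"roll":-7,"fingers":0.6},{"dx":0,"dy":0,"dz":0,"roll":-5,"fingers":0.6},{"dx":0,"dy":0,"dz":0,"roll":0,"fingers":0.6},{"dx":0,"dy":0,"dz":0,"roll":0,"fingers":0.6}]}}

```text
time: 19.05
position: [527.6, -95.8, 210.5]
orientation: [0.522, 3.097, 0.001]
ft_force: [0.9, -0.1, -0.6]
width: 51.1
```

Run:
```python
from h import *
goto([527.7,-96.4,145])
s=save('scene','scene8.png')[100:285,180:345]
cv2.imwrite('pics/z8.png',cv2.resize(s,(535,600))[:,:,::-1])
```

```text
t 19.05 pos [527.6 -95.8 210.5] yaw_x 160.87 yaw_y 70.87 z [ 0.001  0.001 -1.   ]
q [-0.363  0.303  0.565  1.867 -0.189  1.024  1.517] F [ 0.9 -0.1 -0.6] M [ 0.07  0.03 -0.02] w 51.1
tool shift [-0.2 -0.6 65.5]
```

View pics/z8.png

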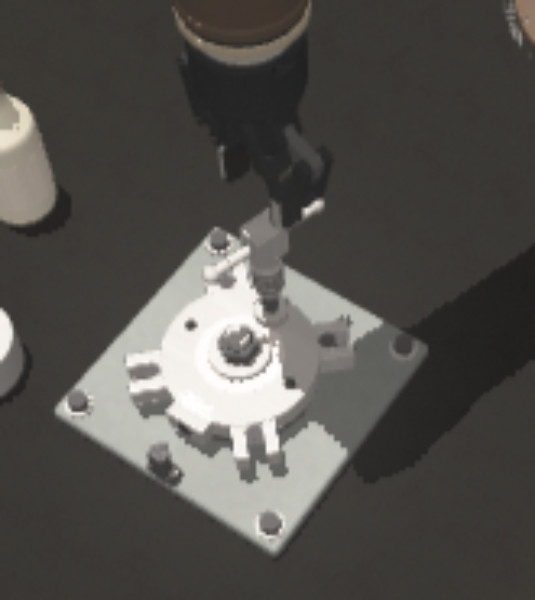

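{"name": "servo_tool", "arguments": {"motion": [{"dx":-0.2,"dy":-0.4,"dz":15,"roll":0,"fingers":0.6},{"dx":0,"dy":0,"dz":20,"roll":0,"fingers":0.6},{"dx":0,"dy":0,"dz":20,"roll":0,"fingers":0.6},{"dx":0,"dy":0,"dz":10,"roll":0,"fingers":0.6},{"dx":0,"dy":0,"dz":0,"roll":0,"fingers":0.5},{"dx":0,"dy":0,"dz":0,"roll":0,"fingers":0.4},{"dx":0,"dy":0,"dz":0,"roll":0,"fingers":0.4}]}}

```text
time: 19.68
position: [528.3, -96.7, 146.2]
orientation: [0.519, 3.097, 0.0]
ft_force: [-0.3, -0.0, 0.0]
width: 34.3
```

Run:
```python
from h import *
goto([527.7,-96.4,145])
```

```text
t 19.68 pos [528.3 -96.7 146.2] yaw_x 160.98 yaw_y 70.98 z [ 0.001 -0.    -1.   ]
q [-0.328  0.386  0.535  1.933 -0.25   0.887  1.573] F [-0.3 -0.   0. ] M [-0.05  0.01  0.02] w 34.3
tool shift [0.6 0.1 1.2]
```

Well centred. Grip and complete the second half-turn (another 90° clockwise).

{"name": "servo_tool", "arguments": {"motion": [{"dx":0.3,"dy":0.1,"dz":0.5,"roll":0,"fingers":0.2},{"dx":0,"dy":0,"dz":0,"roll":0,"fingers":0.2},{"dx":0,"dy":0,"dz":0,"roll":0,"fingers":0.2},{"dx":0,"dy":0,"dz":0,"roll":0,"fingers":0.2},{"dx":0,"dy":0,"dz":0.03,"roll":5.8,"fingers":0.2},{"dx":0,"dy":0,"dz":0.04,"roll":6,"fingers":0.2},{"dx":0,"dy":0,"dz":0.04,"roll":6,"fingers":0.2},{"dx":0,"dy":0,"dz":0.04,"roll":6,"fingers":0.2},{"dx":0,"dy":0,"dz":0.04,"roll":6,"fingers":0.2},{"dx":0,"dy":0,"dz":0.04,"roll":6,"fingers":0.2},{"dx":0,"dy":0,"dz":0.04,"roll":6,"fingers":0.2},{"dx":0,"dy":0,"dz":0.04,"roll":6,"fingers":0.2},{"dx":0,"dy":0,"dz":0.04,"roll":6,"fingers":0.2},{"dx":0,"dy":0,"dz":0.04,"roll":6,"fingers":0.2},{"dx":0,"dy":0,"dz":0.04,"roll":6,"fingers":0.2},{"dx":0,"dy":0,"dz":0.04,"roll":6,"fingers":0.2},{"dx":0,"dy":0,"dz":0.04,"roll":6,"fingers":0.2},{"dx":0,"dy":0,"dz":0.04,"roll":6,"fingers":0.2},{"dx":0,"dy":0,"dz":0.04,"roll":6,"fingers":0.2},{"dx":0,"dy":0,"dz":0,"roll":0,"fingers":0.2}]}}

```text
time: 21.35
position: [527.7, -97.5, 145.5]
orientation: [2.559, 1.82, 0.0]
ft_force: [-3.3, -2.2, 11.7]
width: 23.1
```

Run:
```python
from h import *
goto([527.7,-96.4,145])
```

```text
t 21.35 pos [527.7 -97.5 145.5] yaw_x 70.85 yaw_y -19.15 z [ 0.001 -0.001 -1.   ]
q [-0.606  0.495  0.941  1.95  -0.493  0.944  0.244] F [-3.3 -2.2 11.7] M [-0.56  1.03 -0.15] w 23.1
tool shift [ 1.1 -0.3  0.5]
```

{"name": "servo_tool", "arguments": {"motion": [{"dx":0,"dy":0,"dz":-0.04,"roll":-6.9,"fingers":0.2},{"dx":0,"dy":0,"dz":-0.04,"roll":-6.9,"fingers":0.2},{"dx":0,"dy":0,"dz":-0.04,"roll":-6.9,"fingers":0.2},{"dx":0,"dy":0,"dz":-0.04,"roll":-6.9,"fingers":0.2},{"dx":0,"dy":0,"dz":-0.04,"roll":-6.9,"fingers":0.2},{"dx":0,"dy":0,"dz":-0.04,"roll":-6.9,"fingers":0.2},{"dx":0,"dy":0,"dz":-0.04,"roll":-6.9,"fingers":0.2},{"dx":0,"dy":0,"dz":-0.04,"roll":-6.9,"fingers":0.2},{"dx":0,"dy":0,"dz":-0.04,"roll":-6.9,"fingers":0.2},{"dx":0,"dy":0,"dz":-0.04,"roll":-6.9,"fingers":0.2},{"dx":0,"dy":0,"dz":-0.04,"roll":-6.9,"fingers":0.2},{"dx":0,"dy":0,"dz":-0.04,"roll":-6.9,"fingers":0.2},{"dx":0,"dy":0,"dz":-0.04,"roll":-6.9,"fingers":0.2},{"dx":0,"dy":0,"dz":0,"roll":-0.3,"fingers":0.2},{"dx":0,"dy":0,"dz":0,"roll":0,"fingers":0.2}]}}

```text
time: 22.6
position: [528.3, -96.8, 146.1]
orientation: [0.511, 3.097, 0.001]
ft_force: [-0.6, -1.3, 6.4]
width: 23.6
```

Run:
```python
from h import *
goto([527.7,-96.4,145])
```

```text
t 22.6 pos [528.3 -96.8 146.1] yaw_x 161.26 yaw_y 71.26 z [ 0.003  0.    -1.   ]
q [-0.322  0.384  0.528  1.934 -0.247  0.885  1.575] F [-0.6 -1.3  6.4] M [-0.21  0.25  0.2 ] w 23.6
tool shift [0.7 0.2 1.1]
```

{"name": "servo_tool", "arguments": {"motion": [{"dx":0,"dy":0,"dz":0.04,"roll":6.7,"fingers":0.2},{"dx":0,"dy":0,"dz":0.04,"roll":6.7,"fingers":0.2},{"dx":0,"dy":0,"dz":0.04,"roll":6.7,"fingers":0.2},{"dx":0,"dy":0,"dz":0.04,"roll":6.7,"fingers":0.2},{"dx":0,"dy":0,"dz":0.04,"roll":6.7,"fingers":0.2},{"dx":0,"dy":0,"dz":0.04,"roll":6.7,"fingers":0.2},{"dx":0,"dy":0,"dz":0.04,"roll":6.7,"fingers":0.2},{"dx":0,"dy":0,"dz":0.04,"roll":6.7,"fingers":0.2},{"dx":0,"dy":0,"dz":0.04,"roll":6.7,"fingers":0.2},{"dx":0,"dy":0,"dz":0.04,"roll":6.7,"fingers":0.2},{"dx":0,"dy":0,"dz":0.04,"roll":6.7,"fingers":0.2},{"dx":0,"dy":0,"dz":0.04,"roll":6.7,"fingers":0.2},{"dx":0,"dy":0,"dz":0.04,"roll":6.7,"fingers":0.2},{"dx":0,"dy":0,"dz":0.04,"roll":6.7,"fingers":0.2},{"dx":0,"dy":0,"dz":0.04,"roll":6.7,"fingers":0.2},{"dx":0,"dy":0,"dz":0.04,"roll":6.7,"fingers":0.2},{"dx":0,"dy":0,"dz":0.04,"roll":6.7,"fingers":0.2},{"dx":0,"dy":0,"dz":0.04,"roll":6.7,"fingers":0.2},{"dx":0,"dy":0,"dz":0.04,"roll":6.7,"fingers":0.2},{"dx":0,"dy":0,"dz":0.04,"roll":6.7,"fingers":0.2}]}}

```text
time: 24.27
position: [527.3, -97.4, 145.2]
orientation: [3.055, 0.731, 0.001]
ft_force: [-5.0, -2.5, 11.1]
width: 23.2
```

{"name": "servo_tool", "arguments": {"motion": [{"dx":0,"dy":0,"dz":0.04,"roll":6,"fingers":0.2},{"dx":0,"dy":0,"dz":0.04,"roll":6,"fingers":0.2},{"dx":0,"dy":0,"dz":0.04,"roll":4,"fingers":0.2},{"dx":0,"dy":0,"dz":0.0,"roll":0,"fingers":0.2},{"dx":0,"dy":0,"dz":0.0,"roll":0,"fingers":0.2}]}}

```text
time: 24.68
position: [527.2, -97.3, 145.1]
orientation: [3.126, 0.306, 0.0]
ft_force: [-5.7, -1.0, 13.8]
width: 23.0
```

Run:
```python
from h import *
goto([527.7,-96.4,145])
save('scene','scene9.png')
```

```text
t 24.68 pos [527.2 -97.3 145.1] yaw_x 11.17 yaw_y -78.83 z [ 0.    -0.001 -1.   ]
q [-0.741  0.643  1.206  1.957 -0.703  1.047 -0.592] F [-5.7 -1.  13.8] M [-0.38  1.5  -0.2 ] w 23.0
tool shift [ 0.6 -0.8  0.1]
```

{"name": "servo_tool", "arguments": {"motion": [{"dx":0,"dy":0,"dz":0.02,"roll":3,"fingers":0.2},{"dx":0,"dy":0,"dz":0.02,"roll":3,"fingers":0.2},{"dx":0,"dy":0,"dz":0,"roll":0,"fingers":0.2}]}}

```text
time: 24.98
position: [527.2, -97.3, 145.1]
orientation: [3.138, 0.138, 0.0]
ft_force: [-6.0, -0.8, 14.5]
width: 23.4
```

```bash
python3 -c "
from h import *
st()"
```

```text
t 24.98 pos [527.2 -97.3 145.1] yaw_x 5.04 yaw_y -84.96 z [ 0. -0. -1.]
q [-0.751  0.662  1.231  1.957 -0.725  1.062 -0.677] F [-6.  -0.8 14.5] M [-0.3   1.55  0.08] w 23.4
```

{"name": "servo_tool", "arguments": {"motion": [{"dx":0,"dy":0,"dz":0.02,"roll":2,"fingers":0.2},{"dx":0,"dy":0,"dz":0.02,"roll":2,"fingers":0.2},{"dx":0,"dy":0,"dz":0,"roll":0,"fingers":0.2}]}}

```text
time: 25.23
position: [527.2, -97.3, 145.1]
orientation: [3.141, 0.03, 0.0]
ft_force: [-5.8, -0.8, 13.9]
width: 23.8
```

```bash
python3 -c "
from h import *
st()"
```

```text
t 25.23 pos [527.2 -97.3 145.1] yaw_x 1.11 yaw_y -88.89 z [ 0. -0. -1.]
q [-0.757  0.675  1.248  1.957 -0.74   1.072 -0.731] F [-5.8 -0.8 13.9] M [-0.27  1.55  0.03] w 23.8
```

{"name": "servo_tool", "arguments": {"motion": [{"dx":0,"dy":0,"dz":0.01,"roll":2,"fingers":0.2},{"dx":0,"dy":0,"dz":0,"roll":0,"fingers":0.2}]}}

```text
time: 25.4
position: [527.3, -97.2, 145.1]
orientation: [3.141, -0.022, 0.0]
ft_force: [-5.1, -1.2, 13.8]
width: 23.1
```

```bash
python3 -c "
from h import *
st()"
```

```text
t 25.4 pos [527.3 -97.2 145.1] yaw_x -0.81 yaw_y -90.81 z [ 0.    -0.001 -1.   ]
q [-0.76   0.681  1.255  1.957 -0.747  1.077 -0.758] F [-5.1 -1.2 13.8] M [-0.39  1.44  0.77] w 23.1
```

{"name": "servo_tool", "arguments": {"motion": [{"dx":0,"dy":0,"dz":0.01,"roll":2,"fingers":0.2},{"dx":0,"dy":0,"dz":0,"roll":0,"fingers":0.2}]}}

```text
time: 25.57
position: [527.4, -96.3, 145.0]
orientation: [-3.14, 0.076, 0.0]
ft_force: [-6.0, 1.0, 15.6]
width: 23.1
```

```bash
python3 -c "
from h import *
st()"
```

```text
t 25.57 pos [527.4 -96.3 145. ] yaw_x -2.76 yaw_y -92.76 z [ 0.     0.001 -1.   ]
q [-0.763  0.687  1.263  1.957 -0.755  1.083 -0.786] F [-6.   1.  15.6] M [0.3  1.54 0.81] w 23.1
```

{"name": "servo_tool", "arguments": {"motion": [{"dx":0,"dy":0,"dz":0.01,"roll":2,"fingers":0.2},{"dx":0,"dy":0,"dz":0,"roll":0,"fingers":0.2}]}}

```text
time: 25.73
position: [527.6, -95.3, 145.0]
orientation: [-3.136, 0.129, 0.0]
ft_force: [-5.3, 3.5, 15.9]
width: 23.4
```

```bash
python3 -c "
from h import *
st()"
```

```text
t 25.73 pos [527.6 -95.3 145. ] yaw_x -4.71 yaw_y -94.71 z [-0.     0.003 -1.   ]
q [-0.766  0.693  1.27   1.957 -0.763  1.089 -0.814] F [-5.3  3.5 15.9] M [1.02 1.51 0.89] w 23.4
```

{"name": "servo_tool", "arguments": {"motion": [{"dx":0,"dy":0,"dz":0,"roll":0,"fingers":0.6},{"dx":0,"dy":0,"dz":0,"roll":0,"fingers":0.6},{"dx":0,"dy":0,"dz":0,"roll":0,"fingers":0.6},{"dx":0,"dy":0,"dz":-25,"roll":0,"fingers":0.6},{"dx":0,"dy":0,"dz":-30,"roll":0,"fingers":0.64},{"dx":0,"dy":0,"dz":-30,"roll":0,"fingers":0.64},{"dx":-13.4,"dy":-31.3,"dz":0,"roll":0,"fingers":0.64},{"dx":-13.4,"dy":-31.3,"dz":0,"roll":0,"fingers":0.64},{"dx":-13.4,"dy":-31.3,"dz":0,"roll":0,"fingers":0.64},{"dx":-13.4,"dy":-31.3,"dz":0,"roll":0,"fingers":0.64},{"dx":-13.4,"dy":-31.3,"dz":0,"roll":0,"fingers":0.64},{"dx":-13.4,"dy":-31.3,"dz":0,"roll":0,"fingers":0.64},{"dx":-13.4,"dy":-31.3,"dz":0,"roll":-7,"fingers":0.64},{"dx":-9.5,"dy":-32.6,"dz":0,"roll":-7,"fingers":0.64},{"dx":0,"dy":0,"dz":0,"roll":-7,"fingers":0.64},{"dx":0,"dy":0,"dz":0,"roll":-7,"fingers":0.64},{"dx":0,"dy":0,"dz":0,"roll":-7,"fingers":0.64},{"dx":0,"dy":0,"dz":0,"roll":-7,"fingers":0.64}]}}

```text
time: 27.23
position: [441.2, 162.5, 228.7]
orientation: [-2.974, -1.013, -0.001]
ft_force: [-0.7, -1.3, 0.1]
width: 54.9
```

Run:
```python
from h import *
o,Rt=st()
t=save('top','top10.png'); s=save('scene','scene10.png')[140:285,190:320]
cv2.imwrite('pics/z10.png',cv2.resize(s,None,fx=4,fy=4,interpolation=cv2.INTER_CUBIC)[:,:,::-1])
cv2.imwrite('pics/zt10.png',cv2.resize(t[140:260,255:370],None,fx=5,fy=5,interpolation=cv2.INTER_CUBIC)[:,:,::-1])
```

```text
t 27.23 pos [441.2 162.5 228.7] yaw_x 37.62 yaw_y -52.38 z [ 0.  0. -1.]
q [-1.477  0.29   1.252  2.011 -0.317  1.06  -0.993] F [-0.7 -1.3  0.1] M [-0.    0.05  0.04] w 54.9
```

View pics/z10.png

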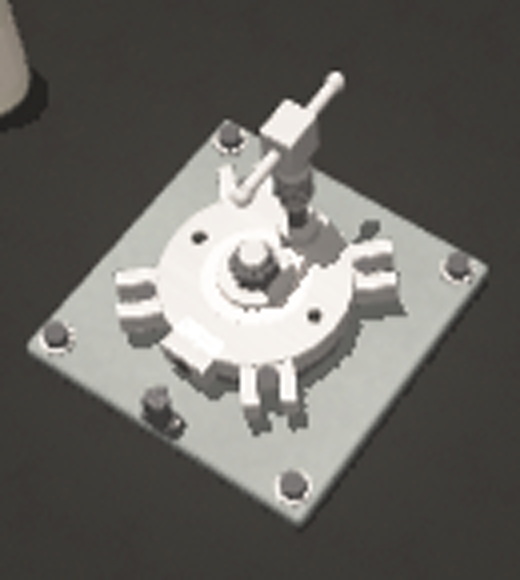

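View pics/zt10.png

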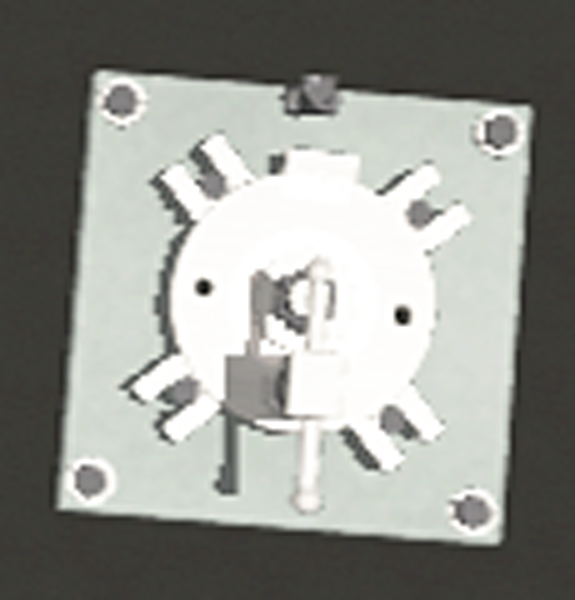

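```bash
cat >> h.py <<'E'
T=lambda p:np.array(p)/5+[255,140]-0.4
S=lambda p:np.array(p)/4+[190,140]-0.37
def ang(a,b): d=b-a; return np.degrees(np.arctan2(d[1],d[0]))
def cent(im,p,r=3):
    g=im.astype(float).mean(2); x0,y0=map(int,np.round(p)); w=np.clip(200-g[y0-r:y0+r+1,x0-r:x0+r+1],0,None)
    yy,xx=np.mgrid[y0-r:y0+r+1,x0-r:x0+r+1]; return (w*xx).sum()/w.sum(),(w*yy).sum()/w.sum()
def dots(cam,f,ps):
    im=cv2.imread(f'pics/{f}.png'); c=[cent(im,p) for p in (T if cam=='top' else S)(ps)]; w=unproj(cam,c,54)
    print(f,w.round(1).tolist(),w.mean(0).round(1),'port dir',(ang(w[0],w[1])+90).round(2))
E
python3 - <<'E'
from h import *
dots('top','top10',[(203,287),(403,316)])
dots('scene','scene10',[(315,315),(199,238)])
dots('scene','scene5',[(317,313),(195,240)])
print('bar',*[ (w.round(1).tolist(),ang(w[0],w[1])) for w in [unproj('top',T([(308,500),(318,268)]),161),unproj('scene',S([(336,80),(240,193)]),161)]])
E
```

```text
top10 [[579.3, -49.9, 54.0], [566.8, -148.9, 54.0]] [573.  -99.4  54. ] port dir -7.18
scene10 [[577.8, -49.9, 54.0], [565.2, -148.8, 54.0]] [571.5 -99.3  54. ] port dir -7.29
scene5 [[575.3, -49.2, 54.0], [568.5, -149.5, 54.0]] [571.9 -99.3  54. ] port dir -3.88
bar ([[477.2, -92.9, 161.0], [581.1, -96.1, 161.0]], np.float64(-1.8017376307650086)) ([[474.0, -91.7, 161.0], [576.3, -98.1, 161.0]], np.float64(-3.542129425483255))
```

{"name": "servo_tool", "arguments": {"motion": [{"dx":3.5,"dy":35.9,"dz":0,"roll":0,"fingers":0.64},{"dx":3.5,"dy":35.9,"dz":0,"roll":0,"fingers":0.64},{"dx":3.5,"dy":35.9,"dz":0,"roll":0,"fingers":0.64},{"dx":3.5,"dy":35.9,"dz":0,"roll":0,"fingers":0.64},{"dx":3.5,"dy":35.9,"dz":0,"roll":0,"fingers":0.64},{"dx":3.5,"dy":35.9,"dz":0,"roll":0,"fingers":0.64},{"dx":3.5,"dy":35.9,"dz":0,"roll":0,"fingers":0.64},{"dx":3.5,"dy":35.9,"dz":0,"roll":0,"fingers":0.64},{"dx":0,"dy":0,"dz":0,"roll":0,"fingers":0.64},{"dx":0,"dy":0,"dz":0,"roll":0,"fingers":0.64}]}}

```text
time: 28.17
position: [637.7, -53.1, 228.0]
orientation: [2.98, 0.989, -0.002]
ft_force: [-0.3, 0.9, 1.3]
width: 54.5
```

Run:
```python
from h import *
goto([639.1,-47.9,26])
```

```text
t 28.17 pos [637.7 -53.1 228. ] yaw_x 36.74 yaw_y -53.26 z [-0.001 -0.002 -1.   ]
q [-0.632  0.607  0.997  1.606 -0.532  1.226 -0.461] F [-0.3  0.9  1.3] M [-0.02 -0.01 -0.06] w 54.5
tool shift [  4.6  -3.6 202. ]
```

{"name": "servo_tool", "arguments": {"motion": [{"dx":4.6,"dy":-3.6,"dz":0,"roll":-1,"fingers":0.64},{"dx":0,"dy":0,"dz":35,"roll":0,"fingers":0.64},{"dx":0,"dy":0,"dz":35,"roll":0,"fingers":0.64},{"dx":0,"dy":0,"dz":30,"roll":0,"fingers":0.64},{"dx":0,"dy":0,"dz":10,"roll":0,"fingers":0.64},{"dx":0,"dy":0,"dz":0,"roll":0,"fingers":0.64}]}}

```text
time: 28.67
position: [637.1, -41.4, 116.3]
orientation: [-2.965, -1.031, 0.007]
ft_force: [0.3, 0.6, 0.4]
width: 54.5
```

Run:
```python
from h import *
goto([639.1,-47.9,26])
t=save('top','top11.png');s=save('scene','scene11.png')[100:285,180:345]
cv2.imwrite('pics/z11.png',np.hstack([cv2.resize(s,(400,450)),cv2.resize(t[130:265,250:370],(400,450))])[:,:,::-1])
```

```text
t 28.67 pos [637.1 -41.4 116.3] yaw_x 38.34 yaw_y -51.67 z [-0.005  0.001 -1.   ]
q [-0.593  0.712  0.898  1.713 -0.634  1.04  -0.375] F [0.3 0.6 0.4] M [-0.01  0.02 -0.02] w 54.5
tool shift [-2.2  6.6 90.2]
```

View pics/z11.png

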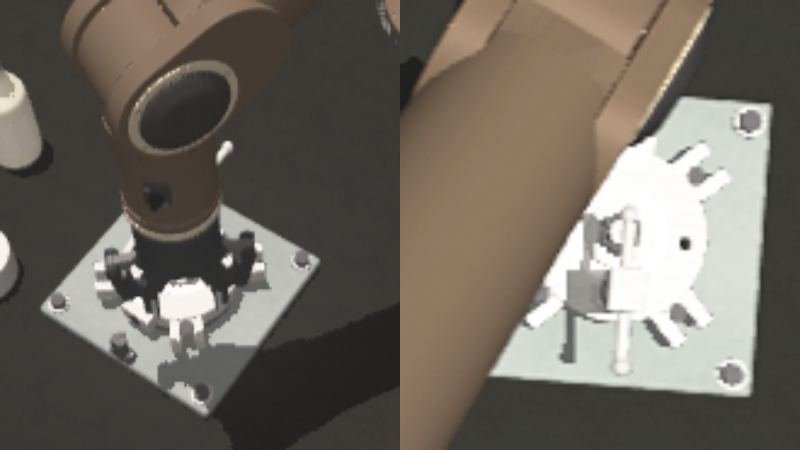

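{"name": "servo_tool", "arguments": {"motion": [{"dx":-1.5,"dy":5,"dz":20,"roll":0.4,"fingers":0.64},{"dx":0,"dy":0,"dz":15,"roll":0,"fingers":0.64},{"dx":0,"dy":0,"dz":0,"roll":0,"fingers":0.64},{"dx":0,"dy":0,"dz":0,"roll":0,"fingers":0.64}]}}

```text
time: 29.1
position: [640.7, -48.6, 84.0]
orientation: [-2.972, -1.018, 0.001]
ft_force: [0.1, 0.0, 0.4]
width: 54.7
```

Run:
```python
from h import *
goto([639.1,-47.9,26])
```

```text
t 29.1 pos [640.7 -48.6  84. ] yaw_x 37.84 yaw_y -52.16 z [-0.  0. -1.]
q [-0.561  0.751  0.866  1.728 -0.672  0.988 -0.348] F [0.1 0.  0.4] M [-0.03  0.01  0.01] w 54.7
tool shift [-0.8 -1.5 58. ]
```

{"name": "servo_tool", "arguments": {"motion": [{"dx":-0.8,"dy":-1.5,"dz":18,"roll":0,"fingers":0.64},{"dx":0,"dy":0,"dz":18,"roll":0,"fingers":0.64},{"dx":0,"dy":0,"dz":14,"roll":0,"fingers":0.64},{"dx":0,"dy":0,"dz":7,"roll":0,"fingers":0.64},{"dx":0,"dy":0,"dz":0,"roll":0,"fingers":0.64},{"dx":0,"dy":0,"dz":0,"roll":0,"fingers":0.64}]}}

```text
time: 29.6
position: [639.5, -48.4, 27.1]
orientation: [2.972, 1.018, 0.0]
ft_force: [0.1, -0.6, 0.1]
width: 54.9
```

Run:
```python
from h import *
goto([639.1,-47.9,26])
```

```text
t 29.6 pos [639.5 -48.4  27.1] yaw_x 37.82 yaw_y -52.18 z [ 0. -0. -1.]
q [-0.526  0.815  0.805  1.758 -0.736  0.897 -0.303] F [ 0.1 -0.6  0.1] M [-0.02 -0.01  0.04] w 54.9
tool shift [-0.  -0.7  1.1]
```

{"name": "servo_tool", "arguments": {"motion": [{"dx":0,"dy":-0.5,"dz":0,"roll":0,"fingers":0.3},{"dx":0,"dy":0,"dz":0,"roll":0,"fingers":0.3},{"dx":0,"dy":0,"dz":0,"roll":0,"fingers":0.3},{"dx":0,"dy":0,"dz":0,"roll":0,"fingers":0.3},{"dx":0,"dy":0,"dz":0,"roll":0,"fingers":0.3}], "force": 40}}

```text
time: 30.02
position: [639.4, -47.9, 27.9]
orientation: [-2.972, -1.018, -0.002]
ft_force: [-1.0, 0.5, 5.8]
width: 35.0
```

Run:
```python
from h import *
st()
```

```text
t 30.02 pos [639.4 -47.9  27.9] yaw_x 37.82 yaw_y -52.18 z [ 0.001  0.001 -1.   ]
q [-0.527  0.814  0.806  1.759 -0.736  0.897 -0.303] F [-1.   0.5  5.8] M [ 0.22  0.53 -0.06] w 35.0
```

{"name": "servo_tool", "arguments": {"motion": [{"dx":-0.1,"dy":-2.6,"dz":0,"roll":-1.8,"fingers":0.3},{"dx":-0.1,"dy":-2.6,"dz":0,"roll":-1.8,"fingers":0.3},{"dx":0,"dy":0,"dz":0,"roll":0,"fingers":0.3},{"dx":0,"dy":0,"dz":0,"roll":0,"fingers":0.3}]}}

```text
time: 30.35
position: [636.1, -43.8, 27.9]
orientation: [-2.938, -1.112, -0.003]
ft_force: [-1.8, 0.8, 6.9]
width: 35.5
```

Run:
```python
from h import *
st()
s=save('scene','scene12.png')[100:285,180:345]
cv2.imwrite('pics/z12.png',cv2.resize(s,(535,600))[:,:,::-1])
```

```text
t 30.35 pos [636.1 -43.8  27.9] yaw_x 41.46 yaw_y -48.54 z [ 0.002  0.001 -1.   ]
q [-0.528  0.802  0.791  1.769 -0.723  0.885 -0.254] F [-1.8  0.8  6.9] M [ 0.23  0.39 -0.39] w 35.5
```

View pics/z12.png

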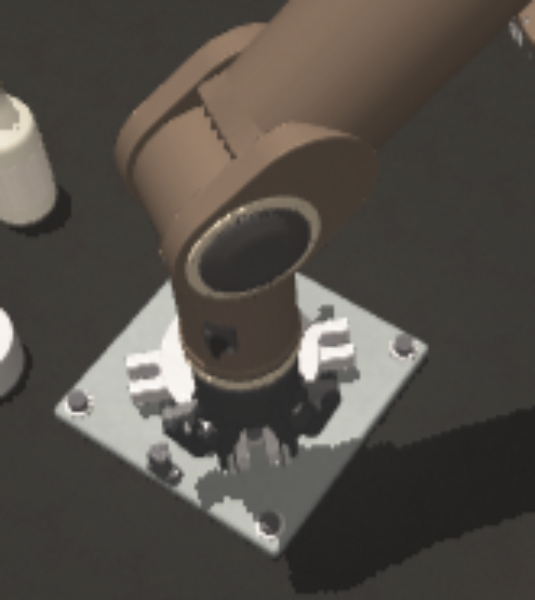

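Turned by +3.6°. Release, rise and step aside to check.

{"name": "servo_tool", "arguments": {"motion": [{"dx":0,"dy":0,"dz":0,"roll":0,"fingers":0.64},{"dx":0,"dy":0,"dz":0,"roll":0,"fingers":0.64},{"dx":0,"dy":0,"dz":0,"roll":0,"fingers":0.64},{"dx":0,"dy":0,"dz":-10,"roll":0,"fingers":0.64},{"dx":0,"dy":0,"dz":-35,"roll":0,"fingers":0.64},{"dx":0,"dy":0,"dz":-40,"roll":0,"fingers":0.64},{"dx":0,"dy":0,"dz":-40,"roll":0,"fingers":0.64},{"dx":0,"dy":0,"dz":-40,"roll":0,"fingers":0.64},{"dx":0,"dy":0,"dz":-40,"roll":0,"fingers":0.64},{"dx":-1.2,"dy":-34.5,"dz":0,"roll":0,"fingers":0.64},{"dx":-1.2,"dy":-34.5,"dz":0,"roll":0,"fingers":0.64},{"dx":-1.2,"dy":-34.5,"dz":0,"roll":0,"fingers":0.64},{"dx":-1.2,"dy":-34.5,"dz":0,"roll":0,"fingers":0.64},{"dx":-1.2,"dy":-34.5,"dz":0,"roll":0,"fingers":0.64},{"dx":-1.2,"dy":-34.5,"dz":0,"roll":0,"fingers":0.64},{"dx":-1.2,"dy":-34.5,"dz":0,"roll":0,"fingers":0.64},{"dx":-1.2,"dy":-34.5,"dz":0,"roll":0,"fingers":0.64},{"dx":0,"dy":0,"dz":0,"roll":0,"fingers":0.64}]}}

```text
time: 31.9
position: [440.8, 163.5, 231.1]
orientation: [-2.929, -1.126, 0.005]
ft_force: [0.5, 0.4, 0.5]
width: 54.6
```

Run:
```python
from h import *
o,Rt=st()
t=save('top','top13.png'); s=save('scene','scene13.png')
cv2.imwrite('pics/z13.png',cv2.resize(s[140:285,190:320],None,fx=4,fy=4,interpolation=cv2.INTER_CUBIC)[:,:,::-1])
cv2.imwrite('pics/zt13.png',cv2.resize(t[140:260,255:370],None,fx=5,fy=5,interpolation=cv2.INTER_CUBIC)[:,:,::-1])
dots('top','top13',[(203,294),(403,310)])
dots('scene','scene13',[(317,313),(195,240)])
```

```text
t 31.9 pos [440.8 163.5 231.1] yaw_x 42.07 yaw_y -47.93 z [-0.004  0.002 -1.   ]
q [-1.452  0.267  1.208  2.004 -0.29   1.063 -0.947] F [0.5 0.4 0.5] M [-0.02 -0.04 -0.02] w 54.6
top13 [[576.2, -49.4, 54.0], [569.9, -149.2, 54.0]] [573.  -99.3  54. ] port dir -3.59
scene13 [[575.1, -49.3, 54.0], [568.7, -149.5, 54.0]] [571.9 -99.4  54. ] port dir -3.68
```

View pics/z13.png

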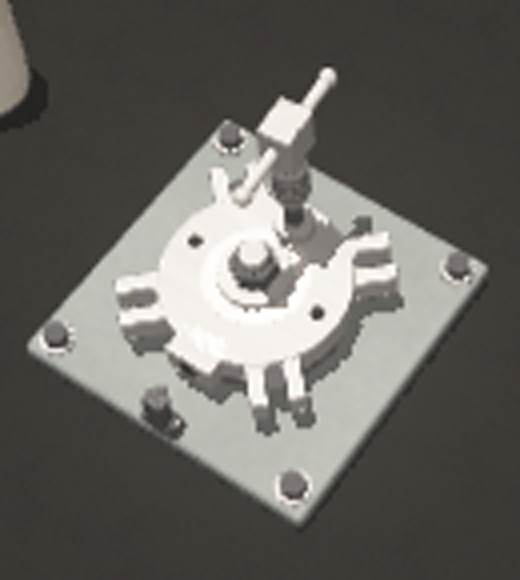

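View pics/zt13.png

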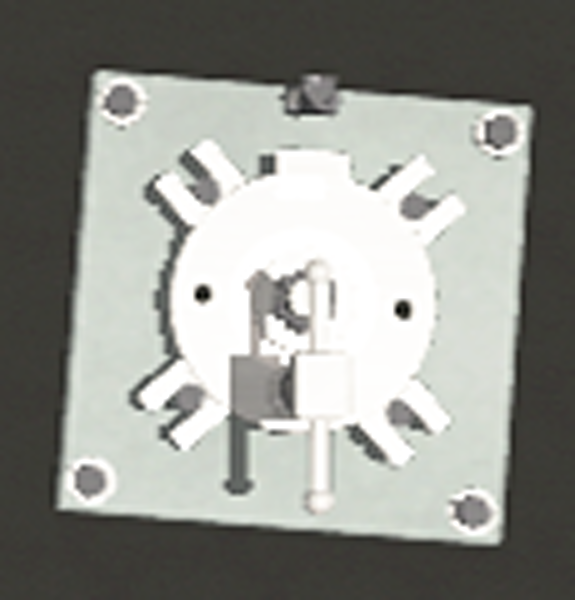

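View pics/scene13.png

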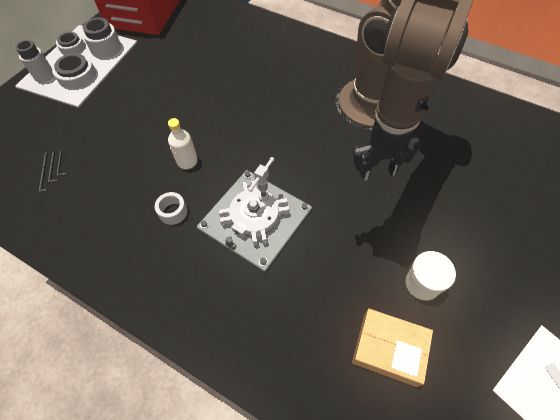

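Run:
```python
from h import *
print(env.close_job())
```

```text
the job is handed in; nothing more can be done
None
```

The job is handed in at about 32 s of the 72 s allowed. The port faces the pointer and the tap is down on its stop.

- **Gland:** I gripped one lug and turned the gland about 46° clockwise, so the port faced the pointer.
- **Tapping:** The strokes were 180° clockwise, 90° back, 180° clockwise (with one regrip halfway), 90° back, then about 162° clockwise to the stop. The wrist torque jumped to about 0.8–0.9 N m there, against about 0.25 N m expected for the tap's friction. The net turn of about 343° relative to the gland agrees with 6.2 rad for any start near 0.2 rad. I did not see the collar seat in the pictures, so the stop rests on these two figures.
- **Fault and mend:** The last small steps at the stop dragged the gland about 3.4° clockwise. I gripped the lug again and turned it back.
- **Last checks:** Both cameras put the port at −3.6° to −3.7°, and the fixture's line measures −3.4° to −3.8°, so they agree to a few tenths of a degree. The gripper is open and clear. The carton, tub, bottle and sleeve stand where they started in the scene view.

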